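# Close the spice tins in the lid press

## Robot

A 7-joint arm with a two-finger parallel gripper is mounted at the origin on the work surface. World frame = base frame: x ahead of the robot, y to its left, z up, the work surface at z = 0. Lengths are in m, angles in degrees, forces in N, time in s.
With the tool pointing down it reaches from about 0.35 to 0.9 m from the base axis. Payload 7.2 kg.
Tool frame: the origin (TCP) lies at the very end of the fingers, on their centre line; the grasp point (between the pads) lies behind it (robot.grip_point_offset is the z of the grasp point in the tool frame, in m); z points along the fingers, y is the line along which they close (so a half turn about z gives the same grasp; the last joint's range is limited). The gripper opens to 85 mm and grips with 20 to 120 N. Pads are 22 mm wide; open, the fingers measure 114 mm over their backs; the gripper's body (76 mm by 85 mm) begins 54 mm behind the grasp point. The pads swing forward as they close: fully open they stand 13 mm farther back than shut.
Start: joints at [-80.054, 23.554, -0.728, 91.456, 0.321, 64.991, -4.71], TCP at [0.15, 0.607, 0.231] pointing down, gripper open.
Joint ranges: [-169.25, 169.25], [-16.82, 113.86], [-84.01, 82.57], [7.8, 145.47], [-59.2, 239.2], [7.22, 106.19], [-163.78, 163.78]. Speed limits (degrees/s): [136.94, 136.94, 172.46, 172.46, 180, 180, 180].

## Interface

Orientations are given as [roll, pitch, yaw] about the fixed x, y, z axes, in that order (R = Rz(yaw) Ry(pitch) Rx(roll)).
In Python, from rig import robot, cams gives the robot as it stands.
- The arm moves only by the tool send_rows, never from a script. Its argument "plan" is a list of rows, each an object with "dr": the turn, a rotation vector about the tool's x, y, z in degrees, a list of three; "travel": the shift along the tool's x, y, z in mm, a list of three; "claw": the finger opening in mm, from 0 to 85.4. In form: [{"dr": [wx, wy, wz], "travel": [dx, dy, dz], "claw": claw}, ...]. A call has 1 to 12 rows; each row shifts and turns the commanded pose from where the row before left it, along the tool's axes as they then stand; what a row does not reach is not made up. A row lasts 1/10 s, in which the tool goes at most 50 mm and 8.59 degrees, less where a joint would pass 70% of its speed; a pose out of reach is approached as far as the arm can. A call is refused whole if a number of a shift passes 50 or a number of a turn 8.59, either way. A call with a gripper value outside its range is refused whole. The fingers move at their own pace and stop on an object; the grip force is fixed at half the most. Time passes only in rows, so rows that do not move let the fingers close. It gives the time, the measured TCP pose, the force, the opening and the grip force at its end, in the units of the state.
- robot.state(): the state, without advancing time (a new reading comes with each control period).
- cams.read_camera(name): name is "side" or "top" or "wrist"; returns a dict with "color" (384x512x3 uint8, blue, green, red), "fx", "fy", "cx", "cy" (pixels), "extrinsics" (4x4, takes a point from camera to world coordinates); the wrist camera has in their place "hand_eye" (4x4, takes a point from camera to tool coordinates, whose origin is the TCP and whose axes are the flange's). Camera axes: x right, y up, looking along -z (the intrinsics and any distortion apply to the point x, -y, -z); pixel columns grow to the right and rows downward; lengths in m; the calibration is good to about 2 mm. A picture is of the moment at which its call begins: read the wrist's pose just before it. There is no depth.
- robot.close_job(): hands the job in; it is judged then, once.
Trained networks look in the newest picture that a camera, given by its name, has taken for a name from the list of things; names that differ only in an ending like _2 or _b are one class to them, and where a whole thing is asked for, a point or a joint stands for the part that bears it (a point fixed in the world has none). Each returns a list of dicts, best first, with "confidence" (0 to 1); they miss things now and then, are a little off and sometimes report something else, mostly with a low value. They report only what shows in the picture. A call takes as long as a camera call.
- cams.boxes_of(camera, target): "rect" ([left, top, width, height] in pixels, round what is visible of it).
- cams.pinpoint(camera, target): "xy" ([column, row] in pixels: a listed point, or the origin of a listed thing).
The state is a dict: "t": time; "joints": joint angles; "qd": joint speeds; "joint_torque": joint torques, N m; "tool_pos": TCP position; "eef_rot": TCP orientation; "wrist_force": force on the tool from outside, world axes, zero at the start; "torque": the same for the moment, N m; "grip_width": opening from 0.0 (shut) to 1.0 (fully open); "finger_force": force on a finger pad.
Only numpy, scipy, OpenCV 4.12 (cv2) and the standard library are available. Lean on these libraries where they do the work, as an engineer would, in place of code of your own. Each camera call takes 0.05 s, during which the arm holds its last target. There are 200 camera calls.

## Task

Stand every spice tin in a pocket of the press carriage, pull up the plunger knob, slide the carriage under the press and let the plunger drop home in the hole there. Pull the press lever all the way to press the lids on, ease it slowly back to rest without letting it snap, then pull the knob again and slide the carriage back until the plunger drops home at the loading place. Finally stand all the closed tins upright on the floor of the wooden tray, leaving the jar, the spice grinder, the mortar and the brass pot where they are.

Things in the scene. Friction and masses are not known exactly. Their poses are not given: they have to be found in the camera images.
- press: grey bench press, fixed, 370 mm along its x (away from the robot), 310 mm along y. Origin on the shelf under the head's middle, z up. Head: beam 70 mm wide (y +-35), x -88 to 175 mm, underside 134, top 178 mm above the shelf, column at x 125 to 175. Under it hangs a steel ram, 182 (x) x 50 mm, underside 118 mm above the shelf at rest; the lever drives it 28 mm down.
- carriage_mid (a point): middle of the aluminium carriage's floor, on its upper side (35 mm above the shelf), axes as the press. The carriage slides along the press's y. Three square pockets in a row along x, centred at x = -60, 0 and 60 mm from here, each 56 (x) by 58 mm (y) inside, walls 4 mm thick, 12 mm high.
- carriage (a joint): travel along the press's +y, m. 0: loading place, pocket row 130 mm to the -y side of the head; 0.130: row right under the ram. Stops 2 mm past both. Friction 2 N. At both places the index rail has a hole for the spring plunger.
- knob_mid (a point): middle of the black index plunger knob: upright cylinder 34 mm across, 26 mm high, on the carriage 158 mm to the -x side of carriage_mid, middle 78 mm above the shelf when the plunger is home. It moves with the carriage and rises with the plunger. Under it a 24 mm housing, top 58 mm above the shelf.
- index_knob (a joint): how far the plunger is pulled up, m. 0: home in a hole, carriage locked; above 0.012 the pin is clear and the carriage can slide; stop at 0.018. A spring (6 to 11 N) pushes it down. Let go over a hole it drops home (below 0.004); elsewhere it rides on the rail at about 0.011. The pin has 2.5 mm play each way in the hole.
- lever (a joint): lever angle, rad. 0: rest, leaning 0.35 rad from upright to the press's +x; 1.0: end stop, leaning 0.65 rad to -x; it swings in the press's xz plane. Sprung to 0: 0.35 N m at rest, 1.25 N m at the stop, up to 1 N m more while lids go down. Let go far from rest it snaps back at several rad/s.
- lever_grip (a point): middle of the free part of the lever's black round handle, a bar 20 mm across, lying level along the press's y at the lever's end: it reaches 30 mm to +y of here and 55 mm to -y, where the lever's arm (12 mm across) joins it 45 mm to -y of here; 150 mm from the hinge axis, about 294 mm above the shelf at rest
- lever_pivot (a point): pivot of the lever, in the press's frame at (30, 75, 153) mm; hinge axis along the press's y; at angle q the handle is 45 mm to +y of here, at x = 150 sin(0.35 - q), z = 150 cos(0.35 - q) mm
- tray_in (a point): middle of the inner floor (6 mm above the shelf) of the low wooden tray, fixed, 250 mm along its x and 120 mm along its y outside, 238 x 108 mm inside, walls 15 mm high, 6 mm thick
- tin1_mid (a point): middle of a round steel spice tin, half-way up: 48 mm across, 50 mm high, standing upright, z up; 0.25 kg. Its lid, a disc 47 mm across, stands proud above the body. Two or three such tins are present.
- tin1_top (a point): centre of the top of this tin's lid: 43 mm above the tin's middle when the lid stands fully proud (40 mm at least at the start), 31 mm when fully pressed on. The lid slides stiffly (about 10 N) and stays where it is.
- tin2_mid (a point): middle of a round steel spice tin, half-way up: 48 mm across, 50 mm high, standing upright, z up; 0.25 kg. Its lid, a disc 47 mm across, stands proud above the body. Two or three such tins are present.
- tin2_top (a point): centre of the top of this tin's lid: 43 mm above the tin's middle when the lid stands fully proud (40 mm at least at the start), 31 mm when fully pressed on. The lid slides stiffly (about 10 N) and stays where it is.
- tin3_mid (a point): middle of a round steel spice tin, half-way up: 48 mm across, 50 mm high, standing upright, z up; 0.25 kg. Its lid, a disc 47 mm across, stands proud above the body. Two or three such tins are present.
- tin3_top (a point): centre of the top of this tin's lid: 43 mm above the tin's middle when the lid stands fully proud (40 mm at least at the start), 31 mm when fully pressed on. The lid slides stiffly (about 10 N) and stays where it is.
- jar: empty glass storage jar with clamp lid, 92 mm across, 142 mm high; a bystander, origin at the middle of its underside
- grinder: black plastic spice grinder, 76 mm across, 147 mm high; a bystander, origin at the middle of its underside
- mortar: white marble mortar, 104 mm across, 70 mm high, with a pestle leaning in it to 110 mm high; a bystander, origin at the middle of its underside
- lota: small round brass pot, 84 mm across, 78 mm high; a bystander, origin at the middle of its underside

How it is judged (in metres and radians):
On the way, in this order (a step that is already met when the one before it is completed fails the run):
1. every tin stands in a pocket of the carriage at the loading place, plunger home, lids still proud (y of tin1_mid in the frame of carriage_mid between -0.012 and 0.012 m and x of tin1_mid in the frame of carriage_mid between -0.075 and 0.075 m and z of tin1_mid in the frame of carriage_mid between 0.019 and 0.03 m and angle between each of tin1_mid, tin2_mid, tin3_mid's own z axis and vertical below 0.12 rad and y of tin2_mid in the frame of carriage_mid between -0.012 and 0.012 m and x of tin2_mid in the frame of carriage_mid between -0.075 and 0.075 m and z of tin2_mid in the frame of carriage_mid between 0.019 and 0.03 m and y of tin3_mid in the frame of carriage_mid between -0.012 and 0.012 m and x of tin3_mid in the frame of carriage_mid between -0.075 and 0.075 m and z of tin3_mid in the frame of carriage_mid between 0.019 and 0.03 m and value of joint index_knob below 0.004 m and value of joint carriage below 0.006 m and z of tin1_top in the frame of tin1_mid above 0.038 m and z of tin2_top in the frame of tin2_mid above 0.038 m and z of tin3_top in the frame of tin3_mid above 0.038 m), for 0.2 s.
2. the carriage with every tin is under the ram and the plunger is home in the second hole (y of tin1_mid in the frame of carriage_mid between -0.012 and 0.012 m and x of tin1_mid in the frame of carriage_mid between -0.075 and 0.075 m and z of tin1_mid in the frame of carriage_mid between 0.019 and 0.03 m and angle between each of tin1_mid, tin2_mid, tin3_mid's own z axis and vertical below 0.12 rad and y of tin2_mid in the frame of carriage_mid between -0.012 and 0.012 m and x of tin2_mid in the frame of carriage_mid between -0.075 and 0.075 m and z of tin2_mid in the frame of carriage_mid between 0.019 and 0.03 m and y of tin3_mid in the frame of carriage_mid between -0.012 and 0.012 m and x of tin3_mid in the frame of carriage_mid between -0.075 and 0.075 m and z of tin3_mid in the frame of carriage_mid between 0.019 and 0.03 m and value of joint index_knob below 0.004 m and value of joint carriage above 0.124 m), for 0.2 s.
3. the lever is pulled to the end of its stroke and the lids are pressed on (value of joint lever above 0.93 rad and value of joint index_knob below 0.004 m and value of joint carriage above 0.124 m and z of tin1_top in the frame of tin1_mid below 0.0345 m and z of tin2_top in the frame of tin2_mid below 0.0345 m and z of tin3_top in the frame of tin3_mid below 0.0345 m), for 0.1 s.
4. the lever is back at rest (value of joint lever below 0.06 rad), for 0.2 s.
5. the carriage is back at the loading place and the plunger home in the first hole (value of joint index_knob below 0.004 m and value of joint carriage below 0.006 m), for 0.2 s.
At the end, for the whole second after the job is handed in: Every tin present stands upright (0.12 rad) on the tray floor, its middle within 105 mm (x) and 45 mm (y) of the tray's; lids pressed on to within 3.5 mm; carriage at the loading place (6 mm) with the plunger home (under 4 mm); lever at rest (under 0.06 rad) (all of step 5 and x of tin1_mid in the frame of tray_in between -0.105 and 0.105 m and y of tin1_mid in the frame of tray_in between -0.045 and 0.045 m and z of tin1_mid in the frame of tray_in between 0.019 and 0.031 m and angle between each of tin1_mid, tin2_mid, tin3_mid's own z axis and vertical below 0.12 rad and x of tin2_mid in the frame of tray_in between -0.105 and 0.105 m and y of tin2_mid in the frame of tray_in between -0.045 and 0.045 m and z of tin2_mid in the frame of tray_in between 0.019 and 0.031 m and x of tin3_mid in the frame of tray_in between -0.105 and 0.105 m and y of tin3_mid in the frame of tray_in between -0.045 and 0.045 m and z of tin3_mid in the frame of tray_in between 0.019 and 0.031 m and z of tin1_top in the frame of tin1_mid below 0.0345 m and z of tin2_top in the frame of tin2_mid below 0.0345 m and z of tin3_top in the frame of tin3_mid below 0.0345 m and value of joint lever below 0.06 rad); the robot touches nothing.
It fails at once if the lever snaps back (faster than 2.5 rad/s) instead of being eased (velocity of joint lever below -2.5 rad/s).
It fails at once if a bystander is moved by more than 30 mm (distance of any of jar, grinder, mortar, lota from where it was at the start of the episode above 0.03 m).
Of tin1, tin2, tin3 only 2 to 3 are there at a start; the rules pass over those that are not, and their reading is None.
At some moment in a run one of tin1, tin2, tin3 may be knocked a few centimetres aside while the robot is not near it.
It also fails if it takes over 210 s, if anything falls off the work surface, if the arm or the gripper's body presses on something with over 40 N, if the wrist force passes 120 N, or if a joint passes its speed limit or range.

## Working session

There is one attempt and no reset: what is moved stays moved. The work goes in short steps, Python scripts to look and compute and a tool call to move; the robot and the scene stay as the last step left them, time stands still between calls to the robot, and variables do not carry over. Pictures are saved under pics/ and viewed, at most 14 in all, crops included, and the job is handed in when it is done.

Besides the shell and the picture viewer there is one more tool, called by a JSON object that holds its "api" and its "payload". send_rows: Moves the arm, as the interface text tells. Its arguments: {"type":"object","properties":{"plan":{"type":"array"}},"required":["plan"]}

```bash
ls; mkdir -p pics; cat > h.py <<'E'
import numpy as np, cv2
from rig import robot, cams
from scipy.spatial.transform import Rotation as R
def tool():
    s=robot.state(); T=np.eye(4); T[:3,:3]=R.from_euler('xyz',s['eef_rot'],degrees=True).as_matrix(); T[:3,3]=s['tool_pos']; return T
def cam(name):
    T=tool(); c=cams.read_camera(name)
    c['E']=np.array(c['extrinsics']) if 'extrinsics' in c else T@np.array(c['hand_eye'])
    return c
def ray(c,xy):
    d=np.array([(xy[0]-c['cx'])/c['fx'],-(xy[1]-c['cy'])/c['fy'],-1.]); E=c['E']; return E[:3,3],E[:3,:3]@d
def atz(c,xy,z):
    o,d=ray(c,xy); return o+d*(z-o[2])/d[2]
def proj(c,p):
    q=np.linalg.inv(c['E'])@np.append(p,1); return np.array([c['cx']+c['fx']*q[0]/-q[2], c['cy']-c['fy']*q[1]/-q[2]])
def tri(os):
    A=np.zeros((3,3));b=np.zeros(3)
    for o,d in os:
        d=d/np.linalg.norm(d);P=np.eye(3)-np.outer(d,d);A+=P;b+=P@o
    p=np.linalg.solve(A,b); return p
E
python3 - <<'E'
from h import *
s=robot.state(); print(s, robot.grip_point_offset)
names="press carriage_mid knob_mid lever_grip lever_pivot tray_in tin1_mid tin1_top tin2_mid tin2_top tin3_mid tin3_top jar grinder mortar lota".split()
for n in ['top','side','wrist']:
    c=cam(n); cv2.imwrite(f'pics/{n}0.png',c['color']); print(n,c.keys(),np.round(c['E'],3).tolist(),c['fx'],c['cx'],c['cy'])
    for k in names: print(k,[(np.round(d['xy']).tolist(),round(d['confidence'],2)) for d in cams.pinpoint(n,k)][:4])
E
```

```text
pics
{'t': 0.0, 'joints': array([-80.05384302,  23.59933232,  -0.73074143,  91.50390116,
         0.32166166,  64.9902208 ,  -4.70829633]), 'qd': array([-0.0153993 ,  0.04092001,  0.09300172,  0.04066052, -0.06660918,
        0.06798862,  0.03485495]), 'joint_torque': array([-1.56138060e-03, -6.00629854e+01,  6.81336243e-01, -2.99422681e+01,
        1.38013921e-02,  1.07532719e-02, -2.18883275e-05]), 'tool_pos': array([0.14955483, 0.60633421, 0.23046135]), 'eef_rot': array([-1.79908811e+02,  6.25270682e-03,  1.66151642e+02]), 'wrist_force': array([-0.05536079,  0.45468327,  0.34156922]), 'torque': array([ 0.05139857, -0.00059747,  0.05170623]), 'finger_force': 0.0, 'grip_width': 0.9986935544587124} -0.0187
top dict_keys(['color', 'fx', 'fy', 'cx', 'cy', 'extrinsics', 'E']) [[-0.007, 0.981, -0.194, 0.319], [-1.0, -0.006, 0.005, -0.059], [0.004, 0.194, 0.981, 1.231], [0.0, 0.0, 0.0, 1.0]] 364.78965955057106 253.8053413544703 190.68328188127185
press [([229.0, 177.0], 0.58), ([268.0, 170.0], 0.4)]
carriage_mid [([267.0, 173.0], 0.9)]
knob_mid [([268.0, 220.0], 0.64), ([174.0, 132.0], 0.
[... 1090 characters left out ...]
87.0], 0.39)]
tin3_mid [([312.0, 328.0], 0.64)]
tin3_top [([313.0, 320.0], 0.61)]
jar [([348.0, 282.0], 0.55)]
grinder [([353.0, 323.0], 0.62), ([246.0, 357.0], 0.46)]
mortar [([261.0, 152.0], 0.89), ([287.0, 233.0], 0.66), ([200.0, 168.0], 0.3)]
lota [([247.0, 360.0], 0.74)]
wrist dict_keys(['color', 'fx', 'fy', 'cx', 'cy', 'hand_eye', 'E']) [[0.24, -0.937, -0.255, 0.083], [0.971, 0.232, 0.062, 0.621], [0.001, -0.263, 0.965, 0.374], [0.0, 0.0, 0.0, 1.0]] 292.9972141061108 252.26906904093877 189.02448992569592
press []
carriage_mid []
knob_mid []
lever_grip []
lever_pivot []
tray_in []
tin1_mid []
tin1_top []
tin2_mid []
tin2_top []
tin3_mid []
tin3_top []
jar []
grinder []
mortar []
lota []
```

View images.

View pics/top0.png

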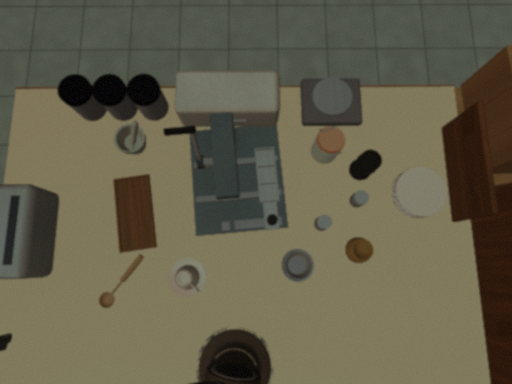

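View pics/side0.png

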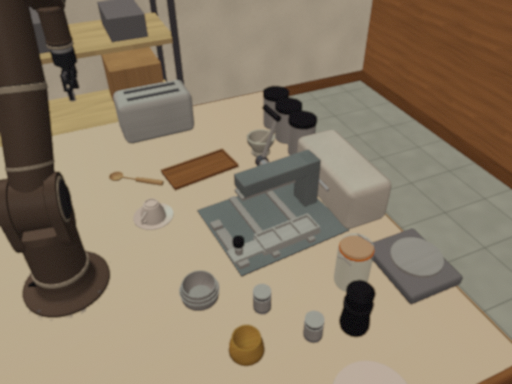

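```bash
python3 - <<'E'
from h import *
print(robot.state()['t'])
t=cam('top');s=cam('side')
# known-height estimates from top
for n,xy,z in [('tin1top',(320,222),.068),('tin3top',(362,198),.068),('cmid',(267,173),.035),('knob',(268,220),.078),('lever',(176,131),.294),('tray',(136,209),.006),('jar',(323,153),0),('grinder',(359,165),0),('mortar',(133,146),0),('lota',(354,249),0)]: print(n,atz(t,xy,z).round(3))
for n,a,b in [('tin1top',(320,222),(263,288)),('tin3top',(362,198),(313,320)),('lever',(176,131),(271,113)),('tray',(136,209),(200,168)),('cmid',(267,173),(288,233)),('jar',(323,153),(348,282)),('grinder',(359,165),(353,323)),('lota',(354,249),(247,360)),('mortar',(133,146),(261,152))]: print(n,tri([ray(t,a),ray(s,b)]).round(3))
E
```

```text
2.55
tin1top [ 0.446 -0.276  0.068]
tin3top [ 0.523 -0.416  0.068]
cmid [ 0.617 -0.11   0.035]
knob [ 0.453 -0.109  0.078]
lever [0.671 0.145 0.294]
tray [0.501 0.334 0.006]
jar [ 0.697 -0.31   0.   ]
grinder [ 0.652 -0.434  0.   ]
mortar [0.726 0.359 0.   ]
lota [ 0.363 -0.399  0.   ]
tin1top [ 0.451 -0.279  0.061]
tin3top [ 0.522 -0.416  0.066]
lever [0.675 0.147 0.287]
tray [0.495 0.333 0.013]
cmid [ 0.614 -0.11   0.038]
jar [ 0.696 -0.31  -0.002]
grinder [ 0.642 -0.429  0.005]
lota [ 0.361 -0.402 -0.014]
mortar [ 0.733  0.36  -0.007]
```

Top view: two tins, at (323,222) and (360,198); knob at (272,219); carriage pockets (263–270, 150–205); tray at (136,212); lever handle at (180,130). The side view agrees. I'll move over the carriage for a closer look.

{"api": "send_rows", "payload": {"plan": [{"dr": [0,0,-6.1],"travel": [0,0,-33],"claw": 85},{"dr": [0,0,-6.1],"travel": [0,0,-33],"claw": 85},{"dr": [0,0,-6.1],"travel": [0,0,-33],"claw": 85},{"dr": [0,0,0],"travel": [-24.6,-41.7,0],"claw": 85},{"dr": [0,0,0],"travel": [-24.6,-41.7,0],"claw": 85},{"dr": [0,0,0],"travel": [-24.6,-41.7,0],"claw": 85},{"dr": [0,0,0],"travel": [-24.6,-41.7,0],"claw": 85},{"dr": [0,0,0],"travel": [-24.6,-41.7,0],"claw": 85},{"dr": [0,0,0],"travel": [-24.6,-41.7,0],"claw": 85},{"dr": [0,0,0],"travel": [-24.6,-41.7,0],"claw": 85},{"dr": [0,0,0],"travel": [-24.6,-41.7,0],"claw": 85},{"dr": [0,0,0],"travel": [-24.6,-41.7,0],"claw": 85}]}}

```text
t: 3.85
tool_pos: [0.4003, 0.248, 0.3307]
eef_rot: [180.0, 0.0, -175.5]
wrist_force: [1.5, 0.5, 0.7]
grip_width: 0.994
finger_force: 0.0
```

{"api": "send_rows", "payload": {"plan": [{"dr": [0,0,0],"travel": [-2.7,-45.4,0],"claw": 85},{"dr": [0,0,0],"travel": [-2.7,-45.4,0],"claw": 85},{"dr": [0,0,0],"travel": [-2.7,-45.4,0],"claw": 85},{"dr": [0,0,0],"travel": [-2.7,-45.4,0],"claw": 85},{"dr": [0,0,0],"travel": [-2.7,-45.4,0],"claw": 85},{"dr": [0,0,0],"travel": [-2.7,-45.4,0],"claw": 85},{"dr": [0,0,0],"travel": [-2.7,-45.4,0],"claw": 85},{"dr": [0,0,0],"travel": [-2.7,-45.4,0],"claw": 85},{"dr": [0,0,0],"travel": [0,0,0],"claw": 85},{"dr": [0,0,0],"travel": [0,0,0],"claw": 85}]}}

```text
t: 4.85
tool_pos: [0.449, -0.1116, 0.3304]
eef_rot: [180.0, 0.0, -175.7]
wrist_force: [0.1, 0.7, 0.6]
grip_width: 0.999
finger_force: 0.0
```

```bash
python3 - <<'E'
from h import *
c=cam('wrist'); cv2.imwrite('pics/w1.png',cv2.resize(c['color'],(800,600)))
s=robot.state(); print(s['t'],s['tool_pos'],s['eef_rot'])
np.save('w1E.npy',c['E'])
for k,z in dict(carriage_mid=.035,knob_mid=.078,tin1_top=.068,tin1_mid=.025).items():
    print(k,[(np.round(d['xy']).tolist(),round(d['confidence'],2),atz(c,d['xy'],z).round(4).tolist()) for d in cams.pinpoint('wrist',k)])
E
```

```text
4.9 [ 0.44913074 -0.11028451  0.33025095] [ 1.79972076e+02 -1.56100762e-03 -1.75570169e+02]
carriage_mid [([246.0, 253.0], 0.86, [0.6099, -0.1115, 0.035])]
knob_mid [([247.0, 164.0], 0.87, [0.4528, -0.1192, 0.078])]
tin1_top [([124.0, 145.0], 0.57, [0.4411, -0.2903, 0.068])]
tin1_mid [([136.0, 145.0], 0.61, [0.4463, -0.2907, 0.025])]
```

View pics/w1.png

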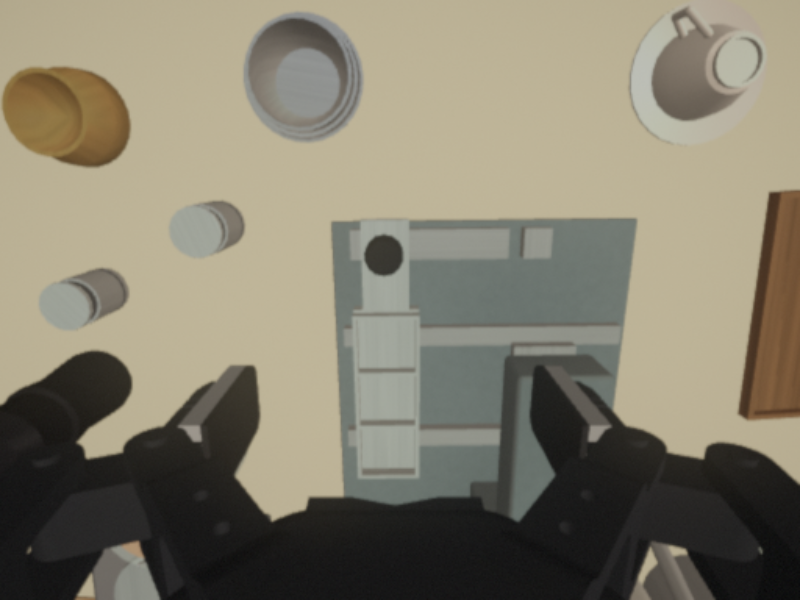

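The picture shows the carriage with pockets (355–419, 312–478), knob (384,255), tin lids at (198,231) and (67,305), tray right at (780,300). Compute from these.

```bash
python3 - <<'E'
from h import *
c=cam('wrist')
k=.64
P=lambda x,y,z:atz(c,(x*k,y*k),z).round(4)
for n,a in dict(knobtop=(384,255,.091),w1=(386,313,.047),w2=(387,370,.047),w3=(387,422,.047),w4=(388,471,.047),cl0=(353,318,.047),cl1=(358,478,.047),cr0=(419,312,.047),cr1=(419,478,.047),f0=(332,222,.01),f1=(637,219,.01),tinA=(197,231,.068),tinB=(67,305,.068),tr0=(769,191,.015),tr1=(740,415,.015)).items(): print(n,P(*a))
s=cam('side');t=cam('top')
for nm in ['tin1_top','knob_mid','lever_grip','carriage_mid']:
    for cc,n in ((t,'top'),(s,'side')): print(nm,n,[(np.round(d['xy'],1).tolist(),round(d['confidence'],2)) for d in cams.pinpoint(n,nm)][:3])
b=cv2.resize(t['color'][100:280,100:300],(800,720))[:600]; cv2.imwrite('pics/tcrop.png',b)
E
```

```text
knobtop [ 0.4499 -0.1189  0.091 ]
w1 [ 0.5147 -0.1131  0.047 ]
w2 [ 0.5747 -0.1076  0.047 ]
w3 [ 0.6333 -0.1031  0.047 ]
w4 [ 0.6921 -0.0976  0.047 ]
cl0 [ 0.5224 -0.1448  0.047 ]
cl1 [ 0.7034 -0.1293  0.047 ]
cr0 [ 0.5112 -0.0811  0.047 ]
cr1 [ 0.6982 -0.0635  0.047 ]
f0 [ 0.4353 -0.1739  0.01  ]
f1 [0.4081 0.1307 0.01  ]
tinA [ 0.4458 -0.285   0.068 ]
tinB [ 0.5236 -0.4064  0.068 ]
tr0 [0.3709 0.2506 0.015 ]
tr1 [0.6125 0.2901 0.015 ]
tin1_top top [([320.9, 221.9], 0.73)]
tin1_top side [([261.4, 285.2], 0.79)]
knob_mid top [([357.4, 200.1], 0.31)]
knob_mid side [([236.0, 241.0], 0.65), ([262.3, 285.1], 0.3)]
lever_grip top [([173.8, 132.4], 0.82)]
lever_grip side [([269.8, 113.0], 0.65), ([261.9, 159.5], 0.61)]
carriage_mid top []
carriage_mid side [([287.6, 229.7], 0.84), ([350.6, 283.3], 0.72)]
```

View pics/tcrop.png

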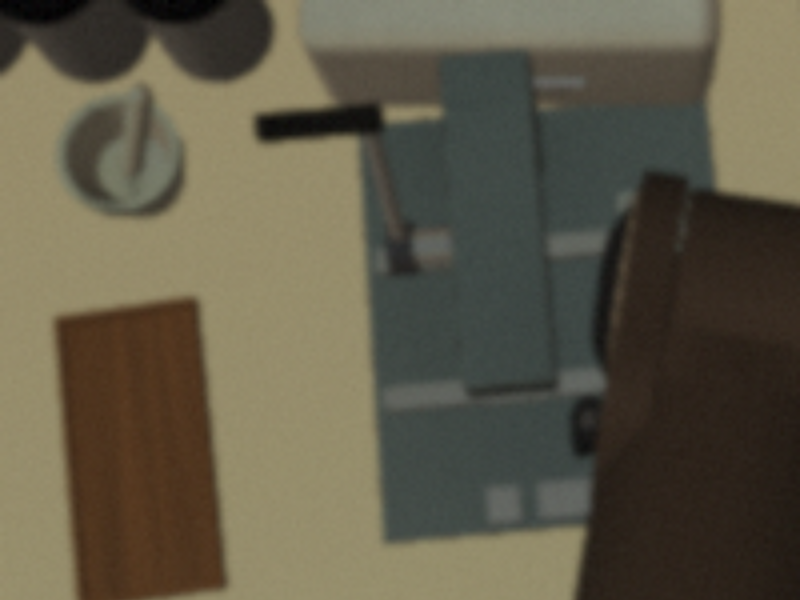

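Press yaw ≈ 5.0°, carriage mid ≈ (0.606, −0.106), knob (0.450, −0.119). Move above the nearer tin and look close up.

{"api": "send_rows", "payload": {"plan": [{"dr": [0,0,-0.6],"travel": [2.9,-28.7,30],"claw": 85},{"dr": [0,0,0],"travel": [2.9,-28.7,30],"claw": 85},{"dr": [0,0,0],"travel": [2.9,-28.7,30],"claw": 85},{"dr": [0,0,0],"travel": [2.9,-28.7,30],"claw": 85},{"dr": [0,0,0],"travel": [2.9,-28.7,30],"claw": 85},{"dr": [0,0,0],"travel": [2.9,-28.7,30],"claw": 85},{"dr": [0,0,0],"travel": [0,0,0],"claw": 85},{"dr": [0,0,0],"travel": [0,0,0],"claw": 85}]}}

```text
t: 6.45
tool_pos: [0.446, -0.2842, 0.1496]
eef_rot: [180.0, -0.1, -175.1]
wrist_force: [0.1, 1.1, 0.2]
grip_width: 0.997
finger_force: 0.0
```

```bash
cat >> h.py <<'E'
def lids(c):
    "bright round lids by pinpoint"
    return [(np.round(d['xy']).tolist(),round(d['confidence'],2)) for d in cams.pinpoint('wrist','tin1_top')]
def rep(p):
    "offset of world point from TCP in tool axes, mm"
    T=tool(); return ((np.linalg.inv(T)@np.append(p,1))[:3]*1000).round(1)
E
python3 - <<'E'
from h import *
c=cam('wrist'); cv2.imwrite('pics/w2.png',c['color'])
s=robot.state(); print(s['t'],s['tool_pos'],s['eef_rot'])
for k,z in dict(tin1_top=.068,tin1_mid=.025).items():
    for d in cams.pinpoint('wrist',k):
        p=atz(c,d['xy'],z); print(k,d['xy'],d['confidence'],p.round(4),rep(p))
for d in cams.boxes_of('wrist','tin1_mid'): print(d)
E
```

```text
6.5 [ 0.44682378 -0.28347746  0.15046384] [ 1.79986506e+02 -1.91748821e-02 -1.74970650e+02]
tin1_top [244.1, 196.1] 0.62 [ 0.4445 -0.2919  0.068 ] [ 3.6 -8.6 83. ]
tin1_mid [242.5, 186.5] 0.82 [ 0.4481 -0.2943  0.025 ] [  0.8 -11.4 126.3]
{'rect': [214.8, 156.5, 65.3, 64.8], 'confidence': 0.73}
```

View pics/w2.png

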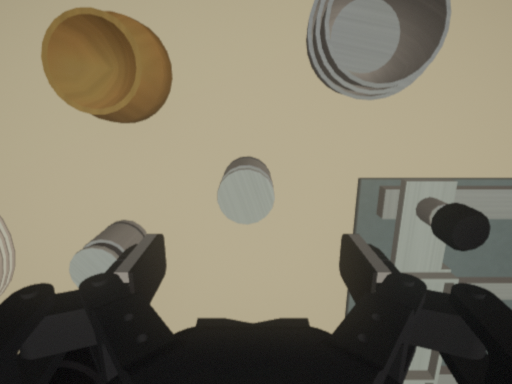

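{"api": "send_rows", "payload": {"plan": [{"dr": [0,0,0],"travel": [1,-3,20],"claw": 85},{"dr": [0,0,0],"travel": [1,-3,28],"claw": 85},{"dr": [0,0,0],"travel": [1,-1,28],"claw": 85},{"dr": [0,0,0],"travel": [0,0,28],"claw": 85},{"dr": [0,0,0],"travel": [0,0,28],"claw": 85},{"dr": [0,0,0],"travel": [0,0,0],"claw": 85},{"dr": [0,0,0],"travel": [0,0,0],"claw": 40},{"dr": [0,0,0],"travel": [0,0,0],"claw": 40},{"dr": [0,0,0],"travel": [0,0,0],"claw": 40},{"dr": [0,0,0],"travel": [0,0,0],"claw": 40},{"dr": [0,0,0],"travel": [0,0,0],"claw": 40},{"dr": [0,0,0],"travel": [0,0,0],"claw": 40}]}}

```text
t: 7.85
tool_pos: [0.4455, -0.2911, 0.0203]
eef_rot: [-180.0, 0.2, -174.9]
wrist_force: [-0.9, 2.2, 8.3]
grip_width: 0.54
finger_force: 60.4
```

{"api": "send_rows", "payload": {"plan": [{"dr": [0,0,0],"travel": [0,0,-20],"claw": 40},{"dr": [0,0,0],"travel": [0,0,-40],"claw": 40},{"dr": [0,0,0],"travel": [-24.3,24.7,-17],"claw": 40},{"dr": [0,0,0],"travel": [-24.3,24.7,-17],"claw": 40},{"dr": [0,0,0],"travel": [-24.3,24.7,-17],"claw": 40},{"dr": [0,0,0],"travel": [-24.3,24.7,-17],"claw": 40},{"dr": [0,0,0],"travel": [-24.3,24.7,-17],"claw": 40},{"dr": [0,0,0],"travel": [-24.3,24.7,-17],"claw": 40},{"dr": [0,0,0],"travel": [-24.3,24.7,-17],"claw": 40},{"dr": [0,0,0],"travel": [0,0,0],"claw": 40},{"dr": [0,0,0],"travel": [0,0,0],"claw": 40}]}}

```text
t: 8.95
tool_pos: [0.5988, -0.1027, 0.1981]
eef_rot: [-180.0, 0.1, -174.8]
wrist_force: [-0.6, -1.2, -3.2]
grip_width: 0.544
finger_force: 62.7
```

```bash
python3 - <<'E'
from h import *
c=cam('wrist'); cv2.imwrite('pics/w3.png',cv2.resize(c['color'],(800,600)))
s=robot.state(); print(s['t'],s['tool_pos'],s['eef_rot'])
cc=dict(E=c['E'],fx=c['fx'],fy=c['fy'],cx=c['cx'],cy=c['cy']); np.save('w3.npy',cc,allow_pickle=True)
for k,z in dict(tin1_top=.068,carriage_mid=.035,knob_mid=.078).items():
    for d in cams.pinpoint('wrist',k):
        p=atz(c,d['xy'],z); print(k,d['xy'],d['confidence'],p.round(4),rep(p))
E
```

```text
9.0 [ 0.59791518 -0.10397835  0.19760865] [-1.79987366e+02 -1.09432590e-02 -1.74947964e+02]
tin1_top [252.8, 296.8] 0.76 [ 0.7236 -0.092   0.068 ] [-126.8    1.6  129.3]
carriage_mid [243.2, 187.9] 0.63 [ 0.6131 -0.1123  0.035 ] [-15.   -8.7 162.2]
knob_mid [245.2, 6.5] 0.66 [ 0.4528 -0.1226  0.078 ] [145.7  -5.2 119.3]
```

View pics/w3.png

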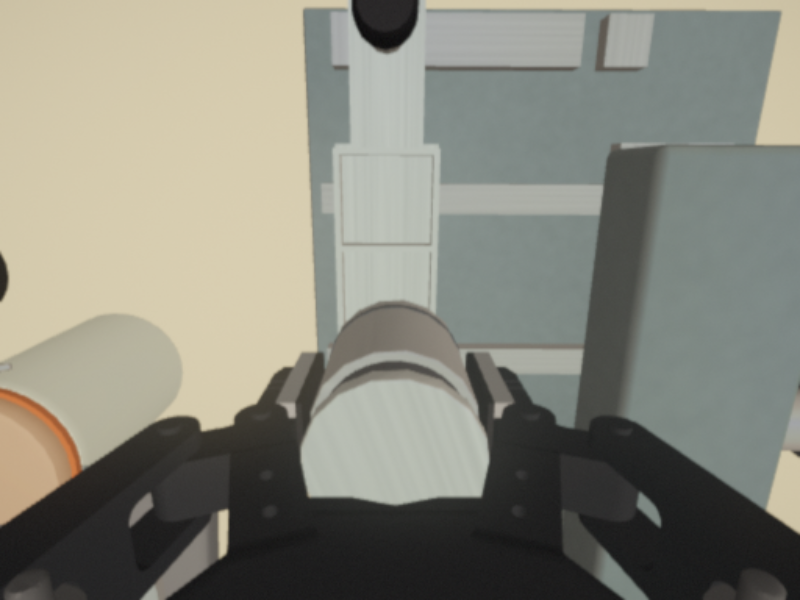

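```bash
python3 - <<'E'
from h import *
c=np.load('w3.npy',allow_pickle=True).item()
for n,a in dict(w1=(387,150,.047),w2=(387,244,.047),knobtop=(387,5,.091),oL=(334,200,.047),oR=(440,200,.047),lidL=(302,455,.246),lidR=(489,455,.246),lidtop=(395,377,.246),tinbotnear=(394,303,.178)).items():
    p=atz(c,(a[0]*.64,a[1]*.64),a[2]); print(n,p.round(4),rep(p))
E
```

```text
w1 [ 0.5188 -0.1154  0.047 ] [ 79.2  -3.6 150.2]
w2 [ 0.5764 -0.1104  0.047 ] [ 21.4  -3.6 150.2]
knobtop [ 0.4543 -0.1203  0.091 ] [144.   -3.  106.3]
oL [ 0.5517 -0.146   0.047 ] [ 49.1 -36.9 150.2]
oR [ 0.5457 -0.0797  0.047 ] [ 49.4  29.7 150.2]
lidL [ 0.5968 -0.126   0.246 ] [  2.5 -20.9 -48.8]
lidR [ 0.5929 -0.082   0.246 ] [  2.7  23.2 -48.8]
lidtop [ 0.5749 -0.1059  0.246 ] [ 22.7   1.  -48.8]
tinbotnear [ 0.5774 -0.1059  0.178 ] [20.1  0.8 19.2]
```

{"api": "send_rows", "payload": {"plan": [{"dr": [0,0,0],"travel": [-33.5,-2.3,0],"claw": 40},{"dr": [0,0,0],"travel": [-33.5,-2.3,0],"claw": 40},{"dr": [0,0,0],"travel": [0,0,30],"claw": 40},{"dr": [0,0,0],"travel": [0,0,35],"claw": 40},{"dr": [0,0,0],"travel": [0,0,30],"claw": 40},{"dr": [0,0,0],"travel": [0,0,15],"claw": 40},{"dr": [0,0,0],"travel": [0,0,8],"claw": 40},{"dr": [0,0,0],"travel": [0,0,0],"claw": 40},{"dr": [0,0,0],"travel": [0,0,0],"claw": 40}]}}

```text
t: 10.05
tool_pos: [0.6665, -0.1029, 0.0807]
eef_rot: [-180.0, 0.1, -175.0]
wrist_force: [0.2, -0.1, -2.8]
grip_width: 0.544
finger_force: 62.8
```

```bash
python3 - <<'E'
from h import *
c=cam('wrist'); cv2.imwrite('pics/w4.png',c['color'])
s=robot.state(); print(s['t'],s['tool_pos'],s['eef_rot'],s['wrist_force'])
E
```

```text
10.1 [ 0.66670208 -0.10283167  0.08098039] [-1.79974980e+02  1.43697889e-01 -1.74966219e+02] [-0.59713386 -0.59748566 -2.16310905]
```

View pics/w4.png

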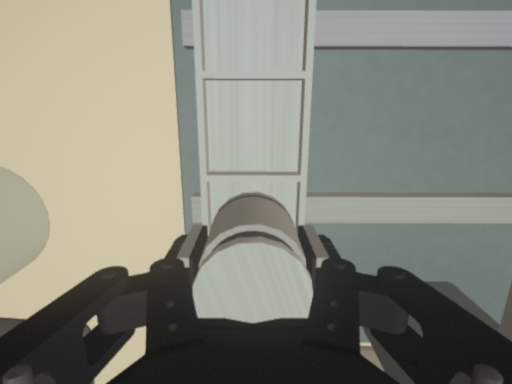

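```bash
python3 - <<'E'
from h import *
c=np.load('w3.npy',allow_pickle=True).item()
w=cam('wrist')
for n,a in dict(w2=(254,75,.047),w3=(254,177,.047),tinnear=(254,194,.0607),L=(209,195,.047),R=(300,195,.047),tl=(213,225,.07),tr=(297,225,.07)).items():
    p=atz(w,a[:2],a[2]); print(n,p.round(4),rep(p))
E
```

```text
w2 [ 0.5798 -0.1107  0.047 ] [87.3 -0.3 33.7]
w3 [ 0.6385 -0.1054  0.047 ] [28.4 -0.2 33.9]
tinnear [ 0.6453 -0.1049  0.0607] [21.5 -0.3 20.2]
L [ 0.6525 -0.1325  0.047 ] [ 16.9 -28.4  33.9]
R [ 0.6475 -0.0757  0.047 ] [16.8 28.6 33.9]
tl [ 0.6627 -0.1265  0.07  ] [  6.1 -23.3  11. ]
tr [ 0.6586 -0.0796  0.07  ] [ 6.1 23.8 10.9]
```

Aligned within a millimetre. Lower and release.

{"api": "send_rows", "payload": {"plan": [{"dr": [0,0,0],"travel": [0.5,0,12],"claw": 40},{"dr": [0,0,0],"travel": [0,0,7],"claw": 40},{"dr": [0,0,0],"travel": [0,0,4],"claw": 40},{"dr": [0,0,0],"travel": [0,0,0],"claw": 40},{"dr": [0,0,0],"travel": [0,0,0],"claw": 40}]}}

```text
t: 10.65
tool_pos: [0.6651, -0.1025, 0.056]
eef_rot: [-180.0, -0.0, -175.0]
wrist_force: [-1.1, -0.2, -3.1]
grip_width: 0.546
finger_force: 63.1
```

{"api": "send_rows", "payload": {"plan": [{"dr": [0,0,0],"travel": [0,0,1.5],"claw": 40},{"dr": [0,0,0],"travel": [0,0,0],"claw": 40},{"dr": [0,0,0],"travel": [0,0,0],"claw": 85},{"dr": [0,0,0],"travel": [0,0,0],"claw": 85},{"dr": [0,0,0],"travel": [0,0,0],"claw": 85},{"dr": [0,0,0],"travel": [0,0,0],"claw": 85},{"dr": [0,0,0],"travel": [0,0,0],"claw": 85}]}}

```text
t: 11.35
tool_pos: [0.6652, -0.1025, 0.0547]
eef_rot: [-180.0, 0.0, -175.0]
wrist_force: [0.3, 0.7, -0.1]
grip_width: 0.993
finger_force: 0.0
```

{"api": "send_rows", "payload": {"plan": [{"dr": [0,0,0],"travel": [0,0,-25],"claw": 85},{"dr": [0,0,0],"travel": [0,0,-45],"claw": 85},{"dr": [0,0,0],"travel": [0,0,-45],"claw": 85},{"dr": [0,0,0],"travel": [0,0,-30],"claw": 85},{"dr": [0,0,0],"travel": [21,-37,0],"claw": 85},{"dr": [0,0,0],"travel": [21,-37,0],"claw": 85},{"dr": [0,0,0],"travel": [21,-37,0],"claw": 85},{"dr": [0,0,0],"travel": [21,-37,0],"claw": 85},{"dr": [0,0,0],"travel": [21,-37,0],"claw": 85},{"dr": [0,0,0],"travel": [21,-37,0],"claw": 85},{"dr": [0,0,0],"travel": [21,-37,10],"claw": 85},{"dr": [0,0,0],"travel": [21,-37,20],"claw": 85}]}}

```text
t: 12.55
tool_pos: [0.5239, -0.4143, 0.1711]
eef_rot: [-179.9, 0.2, -174.9]
wrist_force: [0.4, -0.1, -0.1]
grip_width: 0.993
finger_force: 0.0
```

{"api": "send_rows", "payload": {"plan": [{"dr": [0,0,0],"travel": [0,0,15],"claw": 85},{"dr": [0,0,0],"travel": [0,0,0],"claw": 85},{"dr": [0,0,0],"travel": [0,0,0],"claw": 85}]}}

```text
t: 12.85
tool_pos: [0.5247, -0.4109, 0.1547]
eef_rot: [179.9, 0.0, -174.9]
wrist_force: [-0.3, 1.2, 1.3]
grip_width: 0.999
finger_force: 0.0
```

```bash
python3 - <<'E'
from h import *
c=cam('wrist'); cv2.imwrite('pics/w5.png',c['color'])
s=robot.state(); print(s['t'],s['tool_pos'],s['eef_rot'])
for k,z in dict(tin1_top=.068,tin1_mid=.025).items():
    for d in cams.pinpoint('wrist',k):
        p=atz(c,d['xy'],z); print(k,d['xy'],d['confidence'],p.round(4),rep(p))
for d in cams.boxes_of('wrist','tin1_mid'): print(d)
E
```

```text
12.9 [ 0.52527827 -0.41077205  0.15523628] [ 1.79976822e+02  4.80915256e-02 -1.74828193e+02]
tin1_mid [248.9, 178.2] 0.49 [ 0.5197 -0.4155  0.025 ] [  6.3  -4.  130.7]
```

View pics/w5.png

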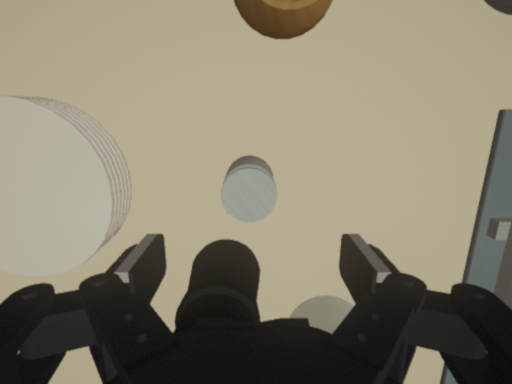

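{"api": "send_rows", "payload": {"plan": [{"dr": [0,0,0],"travel": [2,-2,20],"claw": 85},{"dr": [0,0,0],"travel": [2,-2,28],"claw": 85},{"dr": [0,0,0],"travel": [0,0,30],"claw": 85},{"dr": [0,0,0],"travel": [0,0,30],"claw": 85},{"dr": [0,0,0],"travel": [0,0,27],"claw": 85},{"dr": [0,0,0],"travel": [0,0,0],"claw": 85},{"dr": [0,0,0],"travel": [0,0,0],"claw": 40},{"dr": [0,0,0],"travel": [0,0,0],"claw": 40},{"dr": [0,0,0],"travel": [0,0,0],"claw": 40},{"dr": [0,0,0],"travel": [0,0,0],"claw": 40},{"dr": [0,0,0],"travel": [0,0,0],"claw": 40}]}}

```text
t: 14.15
tool_pos: [0.5215, -0.4169, 0.0221]
eef_rot: [-179.9, 0.2, -174.9]
wrist_force: [-0.1, 1.5, 6.5]
grip_width: 0.543
finger_force: 61.9
```

{"api": "send_rows", "payload": {"plan": [{"dr": [0,0,0],"travel": [0,0,-20],"claw": 40},{"dr": [0,0,0],"travel": [0,0,-40],"claw": 40},{"dr": [0,0,0],"travel": [0,0,-40],"claw": 40},{"dr": [0,0,0],"travel": [-7.6,42.9,0],"claw": 40},{"dr": [0,0,0],"travel": [-7.6,42.9,0],"claw": 40},{"dr": [0,0,0],"travel": [-7.6,42.9,0],"claw": 40},{"dr": [0,0,0],"travel": [-7.6,42.9,0],"claw": 40},{"dr": [0,0,0],"travel": [-7.6,42.9,0],"claw": 40},{"dr": [0,0,0],"travel": [-7.6,42.9,0],"claw": 40},{"dr": [0,0,0],"travel": [-7.6,42.9,0],"claw": 40},{"dr": [0,0,0],"travel": [0,0,20],"claw": 40},{"dr": [0,0,0],"travel": [0,0,20],"claw": 40}]}}

```text
t: 15.35
tool_pos: [0.548, -0.1099, 0.0805]
eef_rot: [180.0, 0.2, -174.7]
wrist_force: [-0.9, -1.3, -4.0]
grip_width: 0.546
finger_force: 63.1
```

{"api": "send_rows", "payload": {"plan": [{"dr": [0,0,0],"travel": [0,0,0],"claw": 40},{"dr": [0,0,0],"travel": [0,0,0],"claw": 40}]}}

```text
t: 15.55
tool_pos: [0.5468, -0.113, 0.0804]
eef_rot: [-180.0, 0.0, -175.0]
wrist_force: [0.2, -1.4, -2.5]
grip_width: 0.546
finger_force: 62.8
```

```bash
python3 - <<'E'
from h import *
c=cam('wrist'); cv2.imwrite('pics/w6.png',c['color'])
s=robot.state(); print(s['t'],s['tool_pos'],s['eef_rot'])
E
```

```text
15.6 [ 0.54725808 -0.11330826  0.08088828] [-1.79982266e+02  6.85069214e-02 -1.75012752e+02]
```

View pics/w6.png

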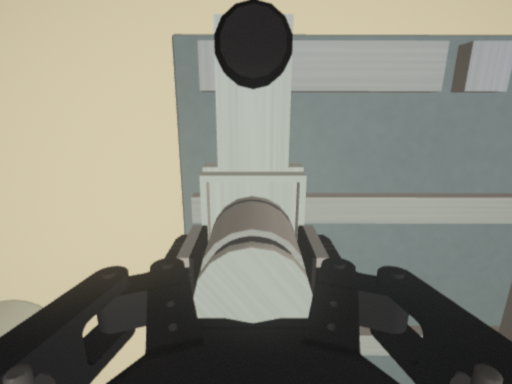

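```bash
python3 - <<'E'
from h import *
w=cam('wrist')
g=w['color'][:,:,1].astype(int); print('col254',[(r,int(g[r,246:262].mean())) for r in range(160,215,1)])
print('row190',[(k,int(g[186:190,k].mean())) for k in list(range(194,220))+list(range(288,312))])
for n,a in dict(w1=(254,177.5,.047),tinnear=(254,198,.059),L=(209,190,.047),R=(300,190,.047)).items():
    p=atz(w,a[:2],a[2]); print(n,p.round(4),rep(p))
E
```

```text
col254 [(160, 189), (161, 189), (162, 189), (163, 189), (164, 189), (165, 189), (166, 189), (167, 189), (168, 189), (169, 188), (170, 177), (171, 152), (172, 134), (173, 134), (174, 150), (175, 175), (176, 187), (177, 188), (178, 188), (179, 188), (180, 188), (181, 188), (182, 189), (183, 189), (184, 189), (185, 189), (186, 188), (187, 189), (188, 188), (189, 189), (190, 189), (191, 189), (192, 189), (193, 189), (194, 188), (195, 184), (196, 165), (197, 134), (198, 118), (199, 103), (200, 87), (201, 97), (202, 111), (203, 116), (204, 117), (205, 117), (206, 117), (207, 117), (208, 117), (209, 117), (210, 117), (211, 117), (212, 117), (213, 117), (214, 117)]
row190 [(194, 139), (195, 140), (196, 140), (197, 139), (198, 140), (199, 144), (200, 164), (201, 186), (202, 188), (203, 188), (204, 188), (205, 188), (206, 181), (207, 159), (208, 150), (209, 161), (210, 183), (211, 187), (212, 187), (213, 188), (214, 189), (215, 190), (216, 190), (217, 192), (218, 192), (219, 191), (288, 185), (289, 186), (290, 186), (291, 186), (292, 186), (293, 188), (294, 189), (295, 189), (296, 178), (297, 136), (298, 116), (299, 136), (300, 173), (301, 186), (302, 187), (303, 187), (304, 188), (305, 183), (306, 168), (307, 143), (308, 140), (309, 139), (310, 139), (311, 140)]
w1 [ 0.5193 -0.1159  0.047 ] [28.3 -0.  34. ]
tinnear [ 0.5288 -0.1151  0.059 ] [18.8 -0.1 22. ]
L [ 0.5297 -0.1431  0.047 ] [ 20.4 -28.1  34. ]
R [ 0.5248 -0.0866  0.047 ] [20.3 28.7 34. ]
```

{"api": "send_rows", "payload": {"plan": [{"dr": [0,0,0],"travel": [2.4,0,0],"claw": 40},{"dr": [0,0,0],"travel": [0,0,12],"claw": 40},{"dr": [0,0,0],"travel": [0,0,7],"claw": 40},{"dr": [0,0,0],"travel": [0,0,4],"claw": 40},{"dr": [0,0,0],"travel": [0,0,0],"claw": 40},{"dr": [0,0,0],"travel": [0,0,0],"claw": 40}]}}

```text
t: 16.25
tool_pos: [0.5439, -0.1134, 0.0571]
eef_rot: [180.0, -0.0, -175.0]
wrist_force: [-4.8, -0.8, 7.9]
grip_width: 0.546
finger_force: 63.6
```

{"api": "send_rows", "payload": {"plan": [{"dr": [0,0,0],"travel": [0,0,0],"claw": 85},{"dr": [0,0,0],"travel": [0,0,0],"claw": 85},{"dr": [0,0,0],"travel": [0,0,0],"claw": 85},{"dr": [0,0,0],"travel": [0,0,0],"claw": 85},{"dr": [0,0,0],"travel": [0,0,0],"claw": 85},{"dr": [0,0,0],"travel": [0,0,-20],"claw": 85},{"dr": [0,0,0],"travel": [0,0,-45],"claw": 85},{"dr": [0,0,0],"travel": [0,0,-45],"claw": 85},{"dr": [0,0,0],"travel": [15,0,-25],"claw": 85},{"dr": [0,0,0],"travel": [35,0,0],"claw": 85},{"dr": [0,0,0],"travel": [0,0,0],"claw": 85},{"dr": [0,0,0],"travel": [0,0,0],"claw": 85}]}}

```text
t: 17.45
tool_pos: [0.4944, -0.117, 0.1921]
eef_rot: [179.9, 0.1, -175.0]
wrist_force: [0.1, 0.0, -0.4]
grip_width: 0.999
finger_force: 0.0
```

```bash
python3 - <<'E'
from h import *
c=cam('wrist'); cv2.imwrite('pics/w7.png',c['color'])
s=robot.state(); print(s['t'],s['tool_pos'],s['eef_rot'])
for k,z in dict(tin1_top=.103,knob_mid=.078).items():
    for d in cams.pinpoint('wrist',k):
        p=atz(c,d['xy'],z); print(k,d['xy'],d['confidence'],p.round(4),rep(p))
E
```

```text
17.5 [ 0.4950476  -0.11683393  0.19191214] [ 1.79975336e+02  4.77537178e-02 -1.74934448e+02]
knob_mid [248.3, 139.1] 0.79 [ 0.4513 -0.1252  0.078 ] [ 44.6  -4.3 113.6]
```

View pics/w7.png

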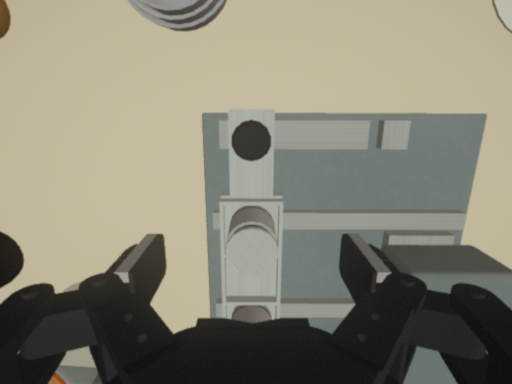

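{"api": "send_rows", "payload": {"plan": [{"dr": [0,0,0],"travel": [22,-0.5,0],"claw": 85},{"dr": [0,0,0],"travel": [23,-0.5,10],"claw": 85},{"dr": [0,0,0],"travel": [0,0,35],"claw": 85},{"dr": [0,0,0],"travel": [0,0,35],"claw": 85},{"dr": [0,0,0],"travel": [0,0,30],"claw": 85},{"dr": [0,0,0],"travel": [0,0,24],"claw": 85},{"dr": [0,0,0],"travel": [0,0,0],"claw": 85},{"dr": [0,0,0],"travel": [0,0,0],"claw": 25},{"dr": [0,0,0],"travel": [0,0,0],"claw": 25},{"dr": [0,0,0],"travel": [0,0,0],"claw": 25},{"dr": [0,0,0],"travel": [0,0,0],"claw": 25},{"dr": [0,0,0],"travel": [0,0,0],"claw": 25}]}}

```text
t: 18.8
tool_pos: [0.4507, -0.1221, 0.059]
eef_rot: [180.0, 0.1, -174.9]
wrist_force: [-0.6, 0.6, 7.9]
grip_width: 0.384
finger_force: 58.7
```

{"api": "send_rows", "payload": {"plan": [{"dr": [0,0,0],"travel": [0,0,0],"claw": 25},{"dr": [0,0,0],"travel": [0,0,0],"claw": 25}]}}

```text
t: 19.0
tool_pos: [0.4508, -0.1221, 0.059]
eef_rot: [180.0, 0.1, -174.9]
wrist_force: [-0.7, 0.3, 7.9]
grip_width: 0.383
finger_force: 58.7
```

{"api": "send_rows", "payload": {"plan": [{"dr": [0,0,0],"travel": [0,0,-6],"claw": 25},{"dr": [0,0,0],"travel": [0,0,-6],"claw": 25},{"dr": [0,0,0],"travel": [0,0,-4],"claw": 25},{"dr": [0,0,0],"travel": [0,0,0],"claw": 25},{"dr": [0,0,0],"travel": [0,0,0],"claw": 25}]}}

```text
t: 19.5
tool_pos: [0.4506, -0.122, 0.074]
eef_rot: [-180.0, 0.1, -174.9]
wrist_force: [5.4, -0.1, -10.9]
grip_width: 0.385
finger_force: 60.5
```

{"api": "send_rows", "payload": {"plan": [{"dr": [0,0,0],"travel": [0,4,0],"claw": 25},{"dr": [0,0,0],"travel": [0,8,0],"claw": 25},{"dr": [0,0,0],"travel": [0,12,0],"claw": 25},{"dr": [0,0,0],"travel": [0,12,0],"claw": 25},{"dr": [0,0,0],"travel": [0,12,0],"claw": 25},{"dr": [0,0,0],"travel": [0,12,0],"claw": 25},{"dr": [0,0,0],"travel": [0,12,0],"claw": 25},{"dr": [0,0,0],"travel": [0,12,0],"claw": 25},{"dr": [0,0,0],"travel": [0,12,0],"claw": 25},{"dr": [0,0,0],"travel": [0,12,0],"claw": 25},{"dr": [0,0,0],"travel": [0,10,0],"claw": 25},{"dr": [0,0,0],"travel": [0,0,0],"claw": 25}]}}

```text
t: 20.7
tool_pos: [0.4405, -0.0031, 0.074]
eef_rot: [180.0, 0.1, -174.8]
wrist_force: [5.2, 2.8, -10.4]
grip_width: 0.376
finger_force: 60.9
```

{"api": "send_rows", "payload": {"plan": [{"dr": [0,0,0],"travel": [0,6,0],"claw": 25},{"dr": [0,0,0],"travel": [0,5,0],"claw": 25},{"dr": [0,0,0],"travel": [0,0,0],"claw": 25},{"dr": [0,0,0],"travel": [0,0,0],"claw": 25}]}}

```text
t: 21.1
tool_pos: [0.4396, 0.0069, 0.074]
eef_rot: [-180.0, 0.1, -174.9]
wrist_force: [6.3, 3.4, -10.9]
grip_width: 0.377
finger_force: 61.2
```

{"api": "send_rows", "payload": {"plan": [{"dr": [0,0,0],"travel": [0,0,4],"claw": 25},{"dr": [0,0,0],"travel": [0,0,4],"claw": 25},{"dr": [0,0,0],"travel": [0,0,4],"claw": 25},{"dr": [0,0,0],"travel": [0,0,3],"claw": 25},{"dr": [0,0,0],"travel": [0,0,0],"claw": 25},{"dr": [0,0,0],"travel": [0,0,0],"claw": 25}]}}

```text
t: 21.7
tool_pos: [0.4396, 0.0067, 0.0592]
eef_rot: [180.0, 0.1, -174.9]
wrist_force: [4.9, 2.6, -6.8]
grip_width: 0.381
finger_force: 61.8
```

{"api": "send_rows", "payload": {"plan": [{"dr": [0,0,0],"travel": [0,0,0],"claw": 85},{"dr": [0,0,0],"travel": [0,0,0],"claw": 85},{"dr": [0,0,0],"travel": [0,0,0],"claw": 85},{"dr": [0,0,0],"travel": [0,0,0],"claw": 85},{"dr": [0,0,0],"travel": [0,0,-15],"claw": 85},{"dr": [0,0,0],"travel": [0,0,-40],"claw": 85},{"dr": [0,0,0],"travel": [0,0,-45],"claw": 85},{"dr": [0,0,0],"travel": [0,0,-45],"claw": 60},{"dr": [0,0,8.2],"travel": [0,0,-40],"claw": 60},{"dr": [0,0,8.2],"travel": [0,0,-40],"claw": 60},{"dr": [0,0,8.2],"travel": [0,0,-40],"claw": 60},{"dr": [0,0,8.2],"travel": [0,0,-40],"claw": 60}]}}

```text
t: 22.9
tool_pos: [0.4379, 0.0059, 0.3655]
eef_rot: [180.0, -0.0, 151.9]
wrist_force: [0.2, 0.7, -0.9]
grip_width: 0.706
finger_force: 0.0
```

{"api": "send_rows", "payload": {"plan": [{"dr": [0,0,8.2],"travel": [0,0,0],"claw": 60},{"dr": [0,0,8.2],"travel": [0,0,0],"claw": 60},{"dr": [0,0,8.2],"travel": [0,0,0],"claw": 60},{"dr": [0,0,8.2],"travel": [0,0,0],"claw": 60},{"dr": [0,0,8.2],"travel": [0,0,0],"claw": 60},{"dr": [0,0,8.2],"travel": [0,0,0],"claw": 60},{"dr": [0,0,8.2],"travel": [0,0,0],"claw": 60},{"dr": [0,0,0],"travel": [0,0,0],"claw": 60},{"dr": [0,0,0],"travel": [0,0,0],"claw": 60}]}}

```text
t: 23.8
tool_pos: [0.4384, 0.0061, 0.3637]
eef_rot: [-180.0, -0.0, 95.1]
wrist_force: [-0.1, -0.5, -0.6]
grip_width: 0.703
finger_force: 0.0
```

```bash
python3 - <<'E'
from h import *
s=robot.state(); print(s['t'],s['tool_pos'],s['eef_rot'],s['joints'].round())
for n in ['side','top','wrist']:
    c=cam(n); 
    if n=='side': cv2.imwrite('pics/s8.png',c['color'])
    for k,z in dict(lever_grip=.294,knob_mid=.078,carriage_mid=.035).items():
        for d in cams.pinpoint(n,k): p=atz(c,d['xy'],z); print(n,k,np.round(d['xy']),round(d['confidence'],2),p.round(4),rep(p))
E
```

```text
23.8 [0.43836196 0.00609945 0.36368749] [-1.79981507e+02 -5.32172460e-03  9.50679533e+01] [-52.  -4.  43. 106.   3.  77.  -4.]
side lever_grip [269. 111.] 0.69 [0.6701 0.1491 0.294 ] [122.1 243.3  69.7]
side knob_mid [218. 215.] 0.71 [0.4406 0.0056 0.078 ] [ -0.9   2.1 285.7]
side carriage_mid [262. 204.] 0.61 [0.5982 0.044  0.035 ] [ 23.7 162.4 328.7]
top lever_grip [174. 134.] 0.61 [0.6626 0.1504 0.294 ] [124.3 235.6  69.8]
wrist knob_mid [257. 157.] 0.72 [0.4429 0.0038 0.078 ] [ -2.9   4.1 285.8]
```

View pics/s8.png

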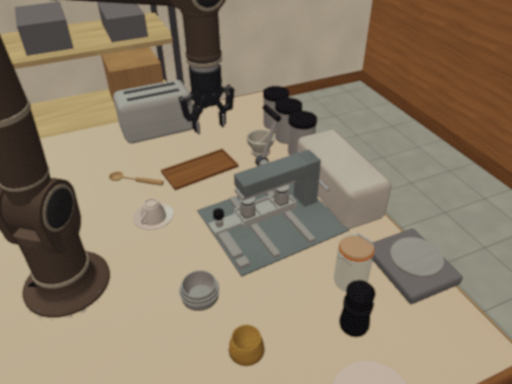

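{"api": "send_rows", "payload": {"plan": [{"dr": [0,0,0],"travel": [20.2,40,0],"claw": 60},{"dr": [0,0,0],"travel": [20.2,40,0],"claw": 60},{"dr": [0,0,0],"travel": [20.2,40,0],"claw": 60},{"dr": [0,0,0],"travel": [20.2,40,0],"claw": 60},{"dr": [0,0,0],"travel": [20.2,40,0],"claw": 60},{"dr": [0,0,0],"travel": [20.2,40,0],"claw": 60},{"dr": [0,0,0],"travel": [0,0,0],"claw": 60},{"dr": [0,0,0],"travel": [0,0,0],"claw": 60}]}}

```text
t: 25.2
tool_pos: [0.6678, 0.1477, 0.3617]
eef_rot: [-179.8, 0.1, 94.9]
wrist_force: [-0.0, -2.0, 1.0]
grip_width: 0.701
finger_force: 0.0
```

```bash
python3 - <<'E'
from h import *
c=cam('wrist'); cv2.imwrite('pics/w9.png',c['color'])
s=robot.state(); print(s['t'],s['tool_pos'],s['eef_rot'])
for d in cams.pinpoint('wrist','lever_grip'): p=atz(c,d['xy'],.294); print(d,p.round(4),rep(p))
E
```

```text
25.25 [0.66735885 0.14656542 0.36306553] [-1.79928339e+02  8.56474422e-02  9.48047824e+01]
{'xy': [258.2, 198.5], 'confidence': 0.93} [0.6697 0.1485 0.294 ] [ 2.1  2.8 70. ]
{'xy': [215.0, 199.0], 'confidence': 0.62} [0.6375 0.1453 0.294 ] [  1.7 -29.6  70. ]
```

View pics/w9.png

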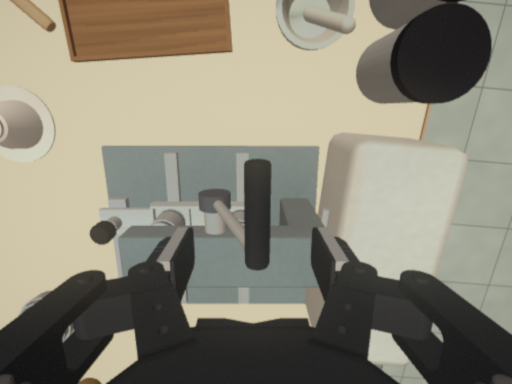

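{"api": "send_rows", "payload": {"plan": [{"dr": [0,0,0],"travel": [0,2,15],"claw": 60},{"dr": [0,0,0],"travel": [0,0,25],"claw": 60},{"dr": [0,0,0],"travel": [0,0,25],"claw": 60},{"dr": [0,0,0],"travel": [0,0,24],"claw": 60},{"dr": [0,0,0],"travel": [0,0,0],"claw": 36},{"dr": [0,0,0],"travel": [0,0,0],"claw": 36},{"dr": [0,0,0],"travel": [0,0,0],"claw": 36},{"dr": [0,0,0],"travel": [0,0,0],"claw": 36}]}}

```text
t: 26.1
tool_pos: [0.67, 0.1474, 0.2764]
eef_rot: [179.9, -0.0, 94.8]
wrist_force: [0.0, 0.5, -0.1]
grip_width: 0.423
finger_force: 0.0
```

{"api": "send_rows", "payload": {"plan": [{"dr": [0,0,0],"travel": [0,-7,0],"claw": 36},{"dr": [0,0,0],"travel": [0,-14.3,-4.4],"claw": 36},{"dr": [0,0,0],"travel": [0,-14.7,-3],"claw": 36},{"dr": [0,0,0],"travel": [0,-14.9,-1.5],"claw": 36},{"dr": [0,0,0],"travel": [0,-15,0],"claw": 36},{"dr": [0,0,0],"travel": [0,-14.9,1.5],"claw": 36},{"dr": [0,0,0],"travel": [0,-14.7,3],"claw": 36},{"dr": [0,0,0],"travel": [0,-14.3,4.4],"claw": 36},{"dr": [0,0,0],"travel": [0,0,0],"claw": 36},{"dr": [0,0,0],"travel": [0,0,0],"claw": 36}]}}

```text
t: 27.1
tool_pos: [0.5614, 0.1382, 0.2765]
eef_rot: [179.7, -0.1, 94.8]
wrist_force: [4.9, -0.5, 4.3]
grip_width: 0.422
finger_force: 2.3
```

{"api": "send_rows", "payload": {"plan": [{"dr": [0,0,0],"travel": [0,-13.8,5.8],"claw": 36},{"dr": [0,0,0],"travel": [0,-13.2,7.2],"claw": 36},{"dr": [0,0,0],"travel": [0,-12.4,8.5],"claw": 36},{"dr": [0,0,0],"travel": [0,0,0],"claw": 36},{"dr": [0,0,0],"travel": [0,0,0],"claw": 36}]}}

```text
t: 27.6
tool_pos: [0.5248, 0.1351, 0.2557]
eef_rot: [179.4, -0.1, 94.8]
wrist_force: [11.8, 0.4, 5.1]
grip_width: 0.422
finger_force: 6.1
```

{"api": "send_rows", "payload": {"plan": [{"dr": [0,0,0],"travel": [0,-4,2.5],"claw": 36},{"dr": [0,0,0],"travel": [0,0,0],"claw": 36},{"dr": [0,0,0],"travel": [0,0,0],"claw": 36}]}}

```text
t: 27.9
tool_pos: [0.5239, 0.1351, 0.2548]
eef_rot: [179.0, -0.1, 94.8]
wrist_force: [18.6, 0.7, 9.4]
grip_width: 0.423
finger_force: 9.2
```

{"api": "send_rows", "payload": {"plan": [{"dr": [0,0,0],"travel": [0,-4,2],"claw": 36},{"dr": [0,0,0],"travel": [0,0,0],"claw": 36},{"dr": [0,0,0],"travel": [0,0,0],"claw": 36}]}}

```text
t: 28.2
tool_pos: [0.523, 0.135, 0.2542]
eef_rot: [178.6, -0.1, 94.8]
wrist_force: [26.8, 2.1, 10.3]
grip_width: 0.417
finger_force: 13.7
```

```bash
python3 - <<'E'
from h import *
s=robot.state(); print(s['tool_pos'],s['wrist_force'])
for n in ['side','top']:
    c=cam(n)
    cv2.imwrite(f'pics/{n}10.png',c['color'])
    print(n,[(d['xy'],d['confidence'],atz(c,d['xy'],.272).round(3)) for d in cams.pinpoint(n,'lever_grip')])
E
```

```text
[0.52302213 0.13500565 0.25421294] [26.77261885  2.08644653 10.31402789]
side [([218.3, 213.9], 0.66, array([ 0.38 , -0.197,  0.272])), ([230.1, 125.2], 0.65, array([0.547, 0.155, 0.272]))]
top [([177.6, 187.1], 0.62, array([0.52 , 0.14 , 0.272])), ([351.4, 253.2], 0.54, array([ 0.342, -0.316,  0.272]))]
```

{"api": "send_rows", "payload": {"plan": [{"dr": [0,0,0],"travel": [0,4,-2],"claw": 36},{"dr": [0,0,0],"travel": [0,4,-2.5],"claw": 36},{"dr": [0,0,0],"travel": [0,6.2,-4.3],"claw": 36},{"dr": [0,0,0],"travel": [0,6.2,-4.2],"claw": 36},{"dr": [0,0,0],"travel": [0,6.6,-3.6],"claw": 36},{"dr": [0,0,0],"travel": [0,6.6,-3.6],"claw": 36},{"dr": [0,0,0],"travel": [0,6.9,-2.9],"claw": 36},{"dr": [0,0,0],"travel": [0,6.9,-2.9],"claw": 36},{"dr": [0,0,0],"travel": [0,7.2,-2.2],"claw": 36},{"dr": [0,0,0],"travel": [0,7.1,-2.2],"claw": 36},{"dr": [0,0,0],"travel": [0,7.4,-1.5],"claw": 36},{"dr": [0,0,0],"travel": [0,7.3,-1.5],"claw": 36}]}}

```text
t: 29.6
tool_pos: [0.5894, 0.1408, 0.282]
eef_rot: [-180.0, 0.0, 94.8]
wrist_force: [3.5, 0.8, -3.0]
grip_width: 0.422
finger_force: 1.9
```

{"api": "send_rows", "payload": {"plan": [{"dr": [0,0,0],"travel": [0,7.5,-0.8],"claw": 36},{"dr": [0,0,0],"travel": [0,7.4,-0.7],"claw": 36},{"dr": [0,0,0],"travel": [0,7.5,0],"claw": 36},{"dr": [0,0,0],"travel": [0,7.5,0],"claw": 36},{"dr": [0,0,0],"travel": [0,7.5,0.7],"claw": 36},{"dr": [0,0,0],"travel": [0,7.4,0.8],"claw": 36},{"dr": [0,0,0],"travel": [0,7.4,1.5],"claw": 36},{"dr": [0,0,0],"travel": [0,7.3,1.5],"claw": 36},{"dr": [0,0,0],"travel": [0,7.2,2.2],"claw": 36},{"dr": [0,0,0],"travel": [0,7.1,2.2],"claw": 36},{"dr": [0,0,0],"travel": [0,4,0],"claw": 36},{"dr": [0,0,0],"travel": [0,3,0],"claw": 36}]}}

```text
t: 30.8
tool_pos: [0.6696, 0.1475, 0.2746]
eef_rot: [-180.0, 0.0, 94.8]
wrist_force: [0.1, -0.6, 0.2]
grip_width: 0.42
finger_force: 0.0
```

{"api": "send_rows", "payload": {"plan": [{"dr": [0,0,0],"travel": [0,0,0],"claw": 36},{"dr": [0,0,0],"travel": [0,0,0],"claw": 36}]}}

```text
t: 31.0
tool_pos: [0.6693, 0.1475, 0.2749]
eef_rot: [-180.0, -0.0, 94.8]
wrist_force: [-0.1, -0.0, 0.3]
grip_width: 0.424
finger_force: 0.0
```

{"api": "send_rows", "payload": {"plan": [{"dr": [0,0,0],"travel": [0,0,0],"claw": 60},{"dr": [0,0,0],"travel": [0,0,0],"claw": 60},{"dr": [0,0,0],"travel": [0,0,-20],"claw": 60},{"dr": [0,0,0],"travel": [0,0,-30],"claw": 60},{"dr": [0,0,0],"travel": [0,0,-38],"claw": 60},{"dr": [0,0,0],"travel": [0,0,0],"claw": 60},{"dr": [0,0,0],"travel": [-20,-40.2,0],"claw": 60},{"dr": [0,0,0],"travel": [-20,-40.2,0],"claw": 60},{"dr": [0,0,0],"travel": [-20,-40.2,0],"claw": 60},{"dr": [0,0,0],"travel": [-20,-40.2,0],"claw": 60},{"dr": [0,0,0],"travel": [-20,-40.2,0],"claw": 60},{"dr": [0,0,0],"travel": [-20,-40.2,0],"claw": 60}]}}

```text
t: 32.2
tool_pos: [0.4377, 0.0067, 0.3622]
eef_rot: [-180.0, -0.0, 94.9]
wrist_force: [0.0, -0.2, 1.2]
grip_width: 0.706
finger_force: 0.0
```

{"api": "send_rows", "payload": {"plan": [{"dr": [0,0,-8.2],"travel": [0,0,0],"claw": 85},{"dr": [0,0,-8.2],"travel": [0,0,0],"claw": 85},{"dr": [0,0,-8.2],"travel": [0,0,0],"claw": 85},{"dr": [0,0,-8.2],"travel": [0,0,0],"claw": 85},{"dr": [0,0,-8.2],"travel": [0,0,0],"claw": 85},{"dr": [0,0,-8.2],"travel": [0,0,0],"claw": 85},{"dr": [0,0,-8.2],"travel": [0,0,0],"claw": 85},{"dr": [0,0,-8.2],"travel": [0,0,0],"claw": 85},{"dr": [0,0,-8.2],"travel": [0,0,40],"claw": 85},{"dr": [0,0,-8.2],"travel": [0,0,40],"claw": 85},{"dr": [0,0,-8.1],"travel": [0,0,40],"claw": 85},{"dr": [0,0,0],"travel": [0,0,0],"claw": 85}]}}

```text
t: 33.4
tool_pos: [0.4362, 0.0074, 0.2402]
eef_rot: [-179.9, -0.4, -175.0]
wrist_force: [0.4, 0.4, 1.0]
grip_width: 0.994
finger_force: 0.0
```

```bash
python3 - <<'E'
from h import *
w=cam('wrist'); s=robot.state(); print(s['t'],s['tool_pos'],s['eef_rot'],rep([.4396,.0067,.059]))
for k,z in dict(knob_mid=.078,tin1_top=.091).items():
  for d in cams.pinpoint('wrist',k): p=atz(w,d['xy'],z); print(k,d['xy'],d['confidence'],p.round(4),rep(p))
cv2.imwrite('pics/w11.png',w['color'])
E
```

```text
33.45 [0.43786814 0.00720958 0.24267582] [-179.88271809   -0.22864313 -175.50265544] [ -2.4  -0.3 183.7]
knob_mid [252.1, 182.8] 0.69 [0.4425 0.0064 0.078 ] [ -3.2  -1.  166.3]
tin1_top [253.5, 182.5] 0.28 [0.4389 0.0075 0.091 ] [1.400e+00 1.000e-01 1.541e+02]
```

View pics/w11.png

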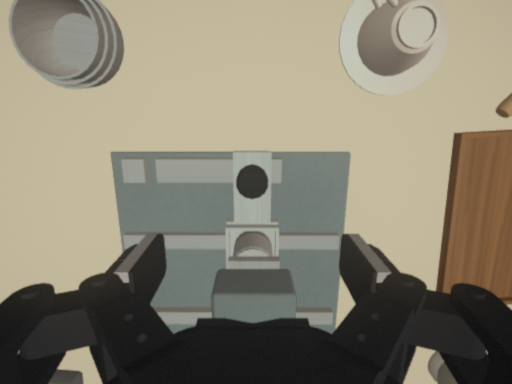

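Knob at (252,182) directly below; descend, grip.

{"api": "send_rows", "payload": {"plan": [{"dr": [0,0,0],"travel": [-1,0,40],"claw": 85},{"dr": [0,0,0],"travel": [0,0,45],"claw": 85},{"dr": [0,0,0],"travel": [0,0,40],"claw": 85},{"dr": [0,0,0],"travel": [0,0,35],"claw": 85},{"dr": [0,0,0],"travel": [0,0,23],"claw": 85},{"dr": [0,0,0],"travel": [0,0,0],"claw": 85},{"dr": [0,0,0],"travel": [0,0,0],"claw": 25},{"dr": [0,0,0],"travel": [0,0,0],"claw": 25},{"dr": [0,0,0],"travel": [0,0,0],"claw": 25},{"dr": [0,0,0],"travel": [0,0,0],"claw": 25},{"dr": [0,0,0],"travel": [0,0,0],"claw": 25},{"dr": [0,0,0],"travel": [0,0,0],"claw": 25}]}}

```text
t: 34.75
tool_pos: [0.4414, 0.0082, 0.0621]
eef_rot: [179.9, 0.1, -175.2]
wrist_force: [-2.8, 0.4, 13.8]
grip_width: 0.379
finger_force: 58.2
```

{"api": "send_rows", "payload": {"plan": [{"dr": [0,0,0],"travel": [0,0,-6],"claw": 25},{"dr": [0,0,0],"travel": [0,0,-6],"claw": 25},{"dr": [0,0,0],"travel": [0,0,-4],"claw": 25},{"dr": [0,0,0],"travel": [0,0,0],"claw": 25},{"dr": [0,0,0],"travel": [0,0,0],"claw": 25}]}}

```text
t: 35.25
tool_pos: [0.4413, 0.0081, 0.0771]
eef_rot: [-180.0, 0.1, -175.2]
wrist_force: [5.7, 1.0, -11.2]
grip_width: 0.378
finger_force: 60.4
```

{"api": "send_rows", "payload": {"plan": [{"dr": [0,0,0],"travel": [0,-4,0],"claw": 25},{"dr": [0,0,0],"travel": [0,-8,0],"claw": 25},{"dr": [0,0,0],"travel": [0,-12,0],"claw": 25},{"dr": [0,0,0],"travel": [0,-12,0],"claw": 25},{"dr": [0,0,0],"travel": [0,-12,0],"claw": 25},{"dr": [0,0,0],"travel": [0,-12,0],"claw": 25},{"dr": [0,0,0],"travel": [0,-12,0],"claw": 25},{"dr": [0,0,0],"travel": [0,-12,0],"claw": 25},{"dr": [0,0,0],"travel": [0,-12,0],"claw": 25},{"dr": [0,0,0],"travel": [0,-12,0],"claw": 25},{"dr": [0,0,0],"travel": [0,-11,0],"claw": 25},{"dr": [0,0,0],"travel": [0,-6,0],"claw": 25}]}}

```text
t: 36.45
tool_pos: [0.452, -0.1167, 0.0769]
eef_rot: [-180.0, 0.1, -175.2]
wrist_force: [7.8, 2.5, -11.4]
grip_width: 0.379
finger_force: 60.9
```

{"api": "send_rows", "payload": {"plan": [{"dr": [0,0,0],"travel": [0,-4.5,0],"claw": 25},{"dr": [0,0,0],"travel": [0,0,0],"claw": 25},{"dr": [0,0,0],"travel": [0,0,0],"claw": 25}]}}

```text
t: 36.75
tool_pos: [0.4524, -0.1215, 0.077]
eef_rot: [-179.9, 0.1, -175.2]
wrist_force: [6.1, -1.2, -10.5]
grip_width: 0.377
finger_force: 60.8
```

{"api": "send_rows", "payload": {"plan": [{"dr": [0,0,0],"travel": [0,0,4],"claw": 25},{"dr": [0,0,0],"travel": [0,0,4],"claw": 25},{"dr": [0,0,0],"travel": [0,0,4],"claw": 25},{"dr": [0,0,0],"travel": [0,0,3],"claw": 25},{"dr": [0,0,0],"travel": [0,0,0],"claw": 25},{"dr": [0,0,0],"travel": [0,0,0],"claw": 25}]}}

```text
t: 37.35
tool_pos: [0.4524, -0.1214, 0.0623]
eef_rot: [-180.0, 0.1, -175.2]
wrist_force: [4.6, -0.9, -1.8]
grip_width: 0.378
finger_force: 61.7
```

{"api": "send_rows", "payload": {"plan": [{"dr": [0,0,0],"travel": [0,0,0],"claw": 85},{"dr": [0,0,0],"travel": [0,0,0],"claw": 85},{"dr": [0,0,0],"travel": [0,0,0],"claw": 85},{"dr": [0,0,0],"travel": [0,0,0],"claw": 85},{"dr": [0,0,0],"travel": [0,0,-18],"claw": 85},{"dr": [0,0,0],"travel": [0,0,-45],"claw": 85},{"dr": [0,0,0],"travel": [0,0,-45],"claw": 85},{"dr": [0,0,0],"travel": [-20,0,-10],"claw": 85},{"dr": [0,0,0],"travel": [-36,0,0],"claw": 85},{"dr": [0,0,0],"travel": [-36,0,0],"claw": 85},{"dr": [0,0,0],"travel": [0,0,0],"claw": 85},{"dr": [0,0,0],"travel": [0,0,0],"claw": 85}]}}

```text
t: 38.55
tool_pos: [0.5425, -0.1138, 0.179]
eef_rot: [-180.0, -0.1, -175.2]
wrist_force: [-0.5, -1.3, -0.1]
grip_width: 0.994
finger_force: 0.0
```

```bash
python3 - <<'E'
from h import *
w=cam('wrist'); s=robot.state(); print(s['t'],s['tool_pos'],s['eef_rot'],rep([.5439,-.1134,.057]),rep([.6652,-.1025,.057]))
cv2.imwrite('pics/w12.png',w['color'])
for k,z in dict(tin1_top=.091).items():
  for d in cams.pinpoint('wrist',k): p=atz(w,d['xy'],z); print(k,d['xy'],d['confidence'],p.round(4),rep(p))
t=cam('top');p=lambda x,y:atz(t,(100+x/4,100+y/4),.015).round(4)
c=[p(57,318),p(197,300),p(225,588),p(80,605)]; print(c,np.mean(c,0))
for d in cams.pinpoint('top','knob_mid'): print(d,atz(t,d['xy'],.078))
E
```

```text
38.6 [ 0.54181004 -0.11405754  0.17913187] [-1.79991153e+02 -9.94011154e-02 -1.75257662e+02] [ -2.3   0.5 122.1] [-124.1    1.3  121.9]
tin1_top [253.8, 321.9] 0.66 [ 0.6637 -0.1035  0.091 ] [-122.7    0.5   88.1]
[array([0.6021, 0.4107, 0.015 ]), array([0.6172, 0.2921, 0.015 ]), array([0.3731, 0.2573, 0.015 ]), array([0.3601, 0.3756, 0.015 ])] [0.488125 0.333925 0.015   ]
{'xy': [268.5, 220.3], 'confidence': 0.68} [ 0.45165209 -0.11105179  0.078     ]
```

View pics/w12.png

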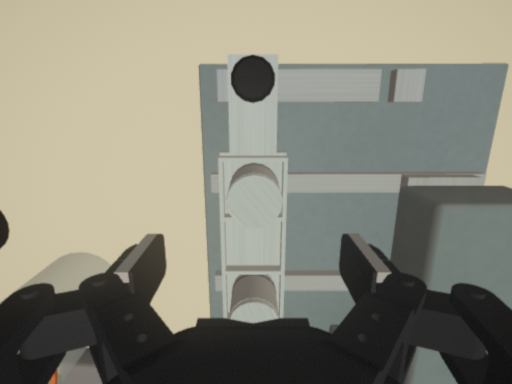

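Both tins stand in the pockets with lids pressed flush (at (254,195) and (254,312)). Pick the near one.

{"api": "send_rows", "payload": {"plan": [{"dr": [0,0,0],"travel": [-2,0,30],"claw": 85},{"dr": [0,0,0],"travel": [0,0,40],"claw": 85},{"dr": [0,0,0],"travel": [0,0,32],"claw": 85},{"dr": [0,0,0],"travel": [0,0,20],"claw": 85},{"dr": [0,0,0],"travel": [0,0,0],"claw": 85},{"dr": [0,0,0],"travel": [0,0,0],"claw": 40},{"dr": [0,0,0],"travel": [0,0,0],"claw": 40},{"dr": [0,0,0],"travel": [0,0,0],"claw": 40},{"dr": [0,0,0],"travel": [0,0,0],"claw": 40},{"dr": [0,0,0],"travel": [0,0,0],"claw": 40},{"dr": [0,0,0],"travel": [0,0,0],"claw": 40}]}}

```text
t: 39.85
tool_pos: [0.5456, -0.1136, 0.0594]
eef_rot: [180.0, 0.1, -175.2]
wrist_force: [-3.1, 0.5, 8.9]
grip_width: 0.545
finger_force: 60.4
```

{"api": "send_rows", "payload": {"plan": [{"dr": [0,0,0],"travel": [0,0,-15],"claw": 40},{"dr": [0,0,0],"travel": [0,0,-35],"claw": 40},{"dr": [0,0,0],"travel": [0,0,-45],"claw": 40},{"dr": [0,0,0],"travel": [0,0,-45],"claw": 40},{"dr": [0,0,0],"travel": [0,0,-45],"claw": 40},{"dr": [0,0,0],"travel": [0,0,-20],"claw": 40},{"dr": [0,0,0],"travel": [-3,41.2,0],"claw": 40},{"dr": [0,0,0],"travel": [-3,41.2,0],"claw": 40},{"dr": [0,0,0],"travel": [-3,41.2,0],"claw": 40},{"dr": [0,0,0],"travel": [-3,41.2,0],"claw": 40},{"dr": [0,0,0],"travel": [-3,41.2,0],"claw": 40},{"dr": [0,0,0],"travel": [-3,41.2,0],"claw": 40}]}}

```text
t: 41.05
tool_pos: [0.5414, 0.1357, 0.2638]
eef_rot: [179.9, 0.0, -175.3]
wrist_force: [0.5, -0.1, -3.3]
grip_width: 0.542
finger_force: 62.9
```

{"api": "send_rows", "payload": {"plan": [{"dr": [0,0,0],"travel": [-3,41.2,0],"claw": 40},{"dr": [0,0,0],"travel": [-3,41.2,0],"claw": 40},{"dr": [0,0,0],"travel": [-3,41.2,0],"claw": 40},{"dr": [0,0,0],"travel": [-3,41.2,0],"claw": 40},{"dr": [0,0,0],"travel": [-3,41.2,0],"claw": 40},{"dr": [0,0,0],"travel": [0,0,0],"claw": 40},{"dr": [0,0,0],"travel": [0,0,0],"claw": 40}]}}

```text
t: 41.75
tool_pos: [0.5391, 0.3417, 0.263]
eef_rot: [-179.9, -0.0, -175.1]
wrist_force: [-0.2, -1.9, -4.0]
grip_width: 0.542
finger_force: 62.9
```

```bash
python3 - <<'E'
from h import *
s=robot.state(); print(s['t'],s['tool_pos'],s['eef_rot'],s['grip_width'],s['finger_force'])
w=cam('wrist')
for n in ['wrist','top','side']:
  c=w if n=='wrist' else cam(n)
  for d in cams.pinpoint(n,'tray_in')[:2]: p=atz(c,d['xy'],.006); print(n,np.round(d['xy']),round(d['confidence'],2),p.round(4),rep(p))
cs=cv2.cvtColor(w['color'],cv2.COLOR_BGR2HSV); m=((cs[...,0]<16)&(cs[...,1]>110)&(cs[...,2]>40)&(cs[...,2]<170)).astype(np.uint8)
m[330:]=0
k,_=max(((q,cv2.contourArea(q)) for q in cv2.findContours(m,0,2)[0]),key=lambda a:a[1])
box=cv2.boxPoints(cv2.minAreaRect(k)); print(cv2.contourArea(k),[(b.round().tolist(),atz(w,b,.015).round(3).tolist()) for b in box])
E
```

```text
41.75 [0.53910946 0.34165077 0.26298387] [-1.79938616e+02 -1.07320392e-02 -1.75093662e+02] 0.5424972707687236 62.90917871519923
wrist [252. 121.] 0.96 [0.4855 0.3355 0.006 ] [ 54.8   0.8 257.4]
top [135. 209.] 0.6 [0.5003 0.3371 0.006 ] [ 40.1   1.1 257.4]
side [199. 166.] 0.97 [0.4916 0.3572 0.006 ] [ 47.1  21.3 257.2]
16514.0 [([198.0, 19.0], [0.373, 0.261, 0.015]), ([296.0, 13.0], [0.356, 0.377, 0.015]), ([309.0, 209.0], [0.598, 0.426, 0.015]), ([211.0, 215.0], [0.62, 0.289, 0.015])]
```

{"api": "send_rows", "payload": {"plan": [{"dr": [0,0,0],"travel": [0,0,35],"claw": 40},{"dr": [0,0,0],"travel": [0,0,45],"claw": 40},{"dr": [0,0,0],"travel": [0,0,45],"claw": 40},{"dr": [0,0,0],"travel": [0,0,45],"claw": 40},{"dr": [0,0,0],"travel": [0,0,35],"claw": 40},{"dr": [0,0,0],"travel": [0,0,15],"claw": 40},{"dr": [0,0,0],"travel": [0,0,8],"claw": 40},{"dr": [0,0,0],"travel": [0,0,2.5],"claw": 40},{"dr": [0,0,0],"travel": [0,0,0],"claw": 40},{"dr": [0,0,0],"travel": [0,0,0],"claw": 40}]}}

```text
t: 43.05
tool_pos: [0.5408, 0.3415, 0.0339]
eef_rot: [179.9, 0.1, -175.2]
wrist_force: [1.0, -0.8, -2.7]
grip_width: 0.543
finger_force: 62.9
```

{"api": "send_rows", "payload": {"plan": [{"dr": [0,0,0],"travel": [0,0,2],"claw": 40},{"dr": [0,0,0],"travel": [0,0,1],"claw": 40},{"dr": [0,0,0],"travel": [0,0,0],"claw": 40},{"dr": [0,0,0],"travel": [0,0,0],"claw": 40}]}}

```text
t: 43.45
tool_pos: [0.5403, 0.3414, 0.0305]
eef_rot: [179.9, 0.1, -175.2]
wrist_force: [-2.1, -1.2, 4.6]
grip_width: 0.541
finger_force: 64.0
```

{"api": "send_rows", "payload": {"plan": [{"dr": [0,0,0],"travel": [0,0,0],"claw": 85},{"dr": [0,0,0],"travel": [0,0,0],"claw": 85},{"dr": [0,0,0],"travel": [0,0,0],"claw": 85},{"dr": [0,0,0],"travel": [0,0,0],"claw": 85},{"dr": [0,0,0],"travel": [0,0,-20],"claw": 85},{"dr": [0,0,0],"travel": [0,0,-45],"claw": 85},{"dr": [0,0,0],"travel": [0,0,-45],"claw": 85},{"dr": [0,0,0],"travel": [0,0,-45],"claw": 85},{"dr": [0,0,0],"travel": [0,0,-45],"claw": 85},{"dr": [0,0,0],"travel": [0,0,-30],"claw": 85},{"dr": [0,0,0],"travel": [3,-41.2,0],"claw": 85},{"dr": [0,0,0],"travel": [3,-41.2,0],"claw": 85}]}}

```text
t: 44.65
tool_pos: [0.5409, 0.2585, 0.26]
eef_rot: [180.0, 0.1, -175.0]
wrist_force: [0.4, -0.8, -0.5]
grip_width: 0.996
finger_force: 0.0
```

{"api": "send_rows", "payload": {"plan": [{"dr": [0,0,0],"travel": [3,-41.2,0],"claw": 85},{"dr": [0,0,0],"travel": [3,-41.2,0],"claw": 85},{"dr": [0,0,0],"travel": [3,-41.2,0],"claw": 85},{"dr": [0,0,0],"travel": [3,-41.2,0],"claw": 85},{"dr": [0,0,0],"travel": [3,-41.2,0],"claw": 85},{"dr": [0,0,0],"travel": [3,-41.2,0],"claw": 85},{"dr": [0,0,0],"travel": [0,-41.2,0],"claw": 85},{"dr": [0,0,0],"travel": [-30,-41.2,0],"claw": 85},{"dr": [0,0,0],"travel": [-30,-41.2,15],"claw": 85},{"dr": [0,0,0],"travel": [-30,0,30],"claw": 85},{"dr": [0,0,0],"travel": [-25,0,30],"claw": 85},{"dr": [0,0,0],"travel": [0,0,0],"claw": 85}]}}

```text
t: 45.85
tool_pos: [0.6659, -0.0987, 0.1792]
eef_rot: [180.0, -0.4, -175.1]
wrist_force: [-0.7, 0.6, 0.2]
grip_width: 0.992
finger_force: 0.0
```

```bash
python3 - <<'E'
from h import *
w=cam('wrist'); s=robot.state(); print(s['t'],s['tool_pos'],s['eef_rot'],rep([.6652,-.1025,.056]))
for n,zs in (('wrist',(.091,)),('top',(.091,.062)),('side',(.091,.062))):
  c=w if n=='wrist' else cam(n)
  for d in cams.pinpoint(n,'tin1_top')[:3]:
    for z in zs: p=atz(c,d['xy'],z); print(n,z,np.round(d['xy']),round(d['confidence'],2),p.round(4),rep(p))
E
```

```text
45.9 [ 0.66522658 -0.09975978  0.18179734] [-179.99441993   -0.286915   -175.19041338] [ -0.4  -2.7 125.8]
wrist 0.091 [249. 194.] 0.76 [ 0.6635 -0.1027  0.091 ] [ 1.6 -1.9 92.9]
top 0.091 [261. 155.] 0.73 [ 0.6635 -0.0899  0.091 ] [ 1.1 11.2 95.3]
top 0.062 [261. 155.] 0.73 [ 0.6723 -0.0907  0.062 ] [ -7.5   9.7 124.3]
side 0.091 [302. 212.] 0.42 [ 0.6627 -0.0964  0.091 ] [ 2.9  4.3 95.8]
side 0.062 [302. 212.] 0.42 [ 0.6794 -0.0687  0.062 ] [-16.   30.6 124.8]
```

{"api": "send_rows", "payload": {"plan": [{"dr": [0,0,0],"travel": [0,-2.5,30],"claw": 85},{"dr": [0,0,0],"travel": [0,0,40],"claw": 85},{"dr": [0,0,0],"travel": [0,0,32],"claw": 85},{"dr": [0,0,0],"travel": [0,0,20],"claw": 85},{"dr": [0,0,0],"travel": [0,0,0],"claw": 85},{"dr": [0,0,0],"travel": [0,0,0],"claw": 40},{"dr": [0,0,0],"travel": [0,0,0],"claw": 40},{"dr": [0,0,0],"travel": [0,0,0],"claw": 40},{"dr": [0,0,0],"travel": [0,0,0],"claw": 40},{"dr": [0,0,0],"travel": [0,0,0],"claw": 40},{"dr": [0,0,0],"travel": [0,0,0],"claw": 40}]}}

```text
t: 47.25
tool_pos: [0.6671, -0.1028, 0.0654]
eef_rot: [-180.0, 0.2, -175.2]
wrist_force: [-1.9, 0.5, 7.9]
grip_width: 0.542
finger_force: 61.4
```

{"api": "send_rows", "payload": {"plan": [{"dr": [0,0,0],"travel": [0,0,-15],"claw": 40},{"dr": [0,0,0],"travel": [0,0,-35],"claw": 40},{"dr": [0,0,0],"travel": [0,0,-45],"claw": 40},{"dr": [0,0,0],"travel": [0,0,-45],"claw": 40},{"dr": [0,0,0],"travel": [0,0,-45],"claw": 40},{"dr": [0,0,0],"travel": [0,0,-15],"claw": 40},{"dr": [0,0,0],"travel": [40,0,0],"claw": 40},{"dr": [0,0,0],"travel": [40,0,0],"claw": 40},{"dr": [0,0,0],"travel": [40,0,0],"claw": 40},{"dr": [0,0,0],"travel": [8,44.8,0],"claw": 40},{"dr": [0,0,0],"travel": [8,44.8,0],"claw": 40},{"dr": [0,0,0],"travel": [8,44.8,0],"claw": 40}]}}

```text
t: 48.45
tool_pos: [0.5098, 0.0203, 0.2629]
eef_rot: [179.9, -0.0, -175.3]
wrist_force: [1.7, -0.2, -1.9]
grip_width: 0.54
finger_force: 62.6
```

{"api": "send_rows", "payload": {"plan": [{"dr": [0,0,0],"travel": [8,44.8,0],"claw": 40},{"dr": [0,0,0],"travel": [8,44.8,0],"claw": 40},{"dr": [0,0,0],"travel": [8,44.8,0],"claw": 40},{"dr": [0,0,0],"travel": [8,44.8,0],"claw": 40},{"dr": [0,0,0],"travel": [8,44.8,0],"claw": 40},{"dr": [0,0,0],"travel": [8,44.8,0],"claw": 40},{"dr": [0,0,0],"travel": [7,44.8,0],"claw": 40},{"dr": [0,0,0],"travel": [0,0,0],"claw": 40},{"dr": [0,0,0],"travel": [0,0,0],"claw": 40}]}}

```text
t: 49.35
tool_pos: [0.4294, 0.3277, 0.2625]
eef_rot: [-179.9, -0.0, -175.1]
wrist_force: [0.0, -1.2, -2.3]
grip_width: 0.539
finger_force: 62.7
```

```bash
python3 - <<'E'
from h import *
s=robot.state(); print(s['t'],s['tool_pos'],s['eef_rot'],s['grip_width'],s['finger_force'],rep([.431,.3265,.0365]))
for n in ('wrist','side','top'):
  c=cam(n)
  for k,z in (('tray_in',.006),('tin1_mid',.031)):
    for d in cams.pinpoint(n,k)[:3]: p=atz(c,d['xy'],z); print(n,k,np.round(d['xy']),round(d['confidence'],2),p.round(4))
E
```

```text
49.35 [0.42935668 0.32772863 0.26254173] [-1.79924877e+02 -4.49379472e-02 -1.75074797e+02] 0.5391139323226354 62.70342014729977 [ -1.7  -1.1 226. ]
side tray_in [197. 166.] 0.57 [0.4862 0.357  0.006 ]
side tray_in [174. 116.] 0.46 [0.5084 0.7352 0.006 ]
side tin1_mid [175. 114.] 0.5 [0.5066 0.7047 0.031 ]
top tray_in [134. 212.] 0.95 [0.4924 0.3384 0.006 ]
top tin1_mid [110. 222.] 0.44 [0.4536 0.4094 0.031 ]
```

{"api": "send_rows", "payload": {"plan": [{"dr": [0,0,0],"travel": [-2,0,35],"claw": 40},{"dr": [0,0,0],"travel": [0,0,45],"claw": 40},{"dr": [0,0,0],"travel": [0,0,45],"claw": 40},{"dr": [0,0,0],"travel": [0,0,45],"claw": 40},{"dr": [0,0,0],"travel": [0,0,30],"claw": 40},{"dr": [0,0,0],"travel": [0,0,15],"claw": 40},{"dr": [0,0,0],"travel": [0,0,7],"claw": 40},{"dr": [0,0,0],"travel": [0,0,1.5],"claw": 40},{"dr": [0,0,0],"travel": [0,0,0],"claw": 40},{"dr": [0,0,0],"travel": [0,0,0],"claw": 40}]}}

```text
t: 50.8
tool_pos: [0.4331, 0.3282, 0.0409]
eef_rot: [179.9, 0.1, -175.2]
wrist_force: [0.4, 0.1, -3.9]
grip_width: 0.534
finger_force: 62.8
```

{"api": "send_rows", "payload": {"plan": [{"dr": [0,0,0],"travel": [0,0,3],"claw": 40},{"dr": [0,0,0],"travel": [0,0,0],"claw": 40},{"dr": [0,0,0],"travel": [0,0,0],"claw": 40}]}}

```text
t: 51.1
tool_pos: [0.4322, 0.3276, 0.0368]
eef_rot: [180.0, 0.0, -175.2]
wrist_force: [-0.9, -0.4, -3.1]
grip_width: 0.534
finger_force: 62.8
```

{"api": "send_rows", "payload": {"plan": [{"dr": [0,0,0],"travel": [0,0,1.5],"claw": 40},{"dr": [0,0,0],"travel": [0,0,0],"claw": 40},{"dr": [0,0,0],"travel": [0,0,0],"claw": 40}]}}

```text
t: 51.4
tool_pos: [0.4323, 0.3276, 0.0364]
eef_rot: [179.9, -0.0, -175.2]
wrist_force: [-5.1, -2.2, 14.8]
grip_width: 0.541
finger_force: 64.9
```

{"api": "send_rows", "payload": {"plan": [{"dr": [0,0,0],"travel": [0,0,-1.5],"claw": 85},{"dr": [0,0,0],"travel": [0,0,0],"claw": 85},{"dr": [0,0,0],"travel": [0,0,0],"claw": 85},{"dr": [0,0,0],"travel": [0,0,0],"claw": 85},{"dr": [0,0,0],"travel": [0,0,-20],"claw": 85},{"dr": [0,0,0],"travel": [0,0,-40],"claw": 85},{"dr": [0,0,0],"travel": [0,0,0],"claw": 0},{"dr": [0,0,0],"travel": [0,0,0],"claw": 0},{"dr": [0,0,0],"travel": [0,0,0],"claw": 0},{"dr": [0,0,0],"travel": [0,0,0],"claw": 0},{"dr": [0,0,0],"travel": [0,0,0],"claw": 0},{"dr": [0,0,0],"travel": [0,0,0],"claw": 0}]}}

```text
t: 52.6
tool_pos: [0.4321, 0.3271, 0.096]
eef_rot: [-180.0, -0.0, -175.2]
wrist_force: [0.1, 1.0, -0.3]
grip_width: 0.003
finger_force: 0.0
```

```bash
python3 - <<'E'
from h import *
s=robot.state(); print(s['t'],s['tool_pos'],s['eef_rot'],s['grip_width'],s['finger_force'])
obs={}
for n in ('wrist','side','top'):
  c=cam(n)
  for k,z in (('tin1_top',.062),('tin1_mid',.031)):
    for d in cams.pinpoint(n,k)[:3]: p=atz(c,d['xy'],z); print(n,k,np.round(d['xy']),round(d['confidence'],2),p.round(4),rep(p))
E
```

```text
52.6 [0.43210534 0.32711542 0.09600236] [-1.79961280e+02 -3.51591997e-02 -1.75229391e+02] 0.0032622995314585722 0.0
wrist tin1_top [255. 218.] 0.58 [0.4306 0.3274 0.062 ] [ 1.5  0.3 34.2]
wrist tin1_mid [252. 219.] 0.67 [0.4432 0.327  0.031 ] [-10.9  -1.1  65.3]
side tin1_top [182. 161.] 0.43 [0.4284 0.334  0.062 ] [ 3.3  6.9 34.4]
side tin1_mid [185. 168.] 0.6 [0.4351 0.3319 0.031 ] [-3.2  4.2 65.5]
top tin1_top [354. 249.] 0.65 [ 0.3601 -0.3815  0.062 ] [ 131.  -700.5   34.4]
top tin1_top [128. 226.] 0.59 [0.4375 0.3367 0.062 ] [-6.   8.8 34.5]
```

Tin centre is right below. A gentle touch verifies the lid height.

{"api": "send_rows", "payload": {"plan": [{"dr": [0,0,0],"travel": [0,0,20],"claw": 0},{"dr": [0,0,0],"travel": [0,0,8],"claw": 0},{"dr": [0,0,0],"travel": [0,0,3],"claw": 0},{"dr": [0,0,0],"travel": [0,0,0],"claw": 0},{"dr": [0,0,0],"travel": [0,0,0],"claw": 0}]}}

```text
t: 53.55
tool_pos: [0.4326, 0.3275, 0.0659]
eef_rot: [180.0, 0.0, -175.2]
wrist_force: [-0.1, 0.8, 0.1]
grip_width: 0.002
finger_force: 0.0
```

{"api": "send_rows", "payload": {"plan": [{"dr": [0,0,0],"travel": [0,0,2],"claw": 0},{"dr": [0,0,0],"travel": [0,0,1],"claw": 0},{"dr": [0,0,0],"travel": [0,0,0],"claw": 0},{"dr": [0,0,0],"travel": [0,0,0],"claw": 0}]}}

```text
t: 53.95
tool_pos: [0.4323, 0.3275, 0.0626]
eef_rot: [180.0, -0.0, -175.2]
wrist_force: [-1.0, -0.7, -0.2]
grip_width: -0.0
finger_force: 0.0
```

{"api": "send_rows", "payload": {"plan": [{"dr": [0,0,0],"travel": [0,0,-30],"claw": 0},{"dr": [0,0,0],"travel": [0,0,-45],"claw": 0},{"dr": [0,0,0],"travel": [0,0,-45],"claw": 0},{"dr": [0,0,0],"travel": [20,0,-40],"claw": 0},{"dr": [0,0,0],"travel": [20,0,0],"claw": 0},{"dr": [0,0,0],"travel": [0,0,0],"claw": 0},{"dr": [0,0,0],"travel": [0,0,0],"claw": 0}]}}

```text
t: 54.65
tool_pos: [0.3921, 0.3244, 0.2225]
eef_rot: [179.9, -0.0, -175.1]
wrist_force: [0.1, -0.2, 0.7]
grip_width: 0.0
finger_force: 0.0
```

```bash
python3 - <<'E'
from h import *
s=robot.state(); print(s['t'],s['tool_pos'])
for n in ('wrist','side','top'):
  c=cam(n)
  for k,z in (('tin1_top',.062),('tin1_mid',.031),('tray_in',.006),('knob_mid',.078),('lever_grip',.294)):
    for d in cams.pinpoint(n,k)[:3]: p=atz(c,d['xy'],z); print(n,k,np.round(d['xy']),round(d['confidence'],2),p.round(4))
  print([np.round(d['rect']).tolist()+[round(d['confidence'],2)] for d in cams.boxes_of(n,'tin1_mid')])
E
```

```text
54.65 [0.39209686 0.32441405 0.22251625]
wrist tin1_top [253. 209.] 0.9 [0.4278 0.3274 0.062 ]
wrist tin1_mid [250. 203.] 0.63 [0.4318 0.3248 0.031 ]
wrist tray_in [256. 239.] 0.55 [0.4893 0.3366 0.006 ]
[[229.0, 180.0, 49.0, 41.0, 0.91]]
side tin1_top [182. 159.] 0.45 [0.4326 0.3419 0.062 ]
side tin1_mid [186. 170.] 0.52 [0.4356 0.3195 0.031 ]
side tray_in [198. 167.] 0.78 [0.4873 0.3498 0.006 ]
side knob_mid [237. 241.] 0.44 [ 0.4514 -0.1151  0.078 ]
side lever_grip [270. 111.] 0.67 [0.6737 0.1461 0.294 ]
[[176.0, 161.0, 15.0, 17.0, 0.65]]
top tin1_top [128. 227.] 0.6 [0.435  0.3382 0.062 ]
top tin1_mid [136. 228.] 0.47 [0.4336 0.3212 0.031 ]
top tray_in [138. 213.] 0.65 [0.4866 0.3266 0.006 ]
top knob_mid [270. 220.] 0.57 [ 0.4538 -0.1174  0.078 ]
top lever_grip [172. 131.] 0.71 [0.6706 0.1553 0.294 ]
[]
```

```bash
python3 - <<'E'
from h import *
for n in ('side','top','wrist'):
  c=cam(n)
  a=proj(c,[.5405,.3414,.062]); b=proj(c,[.432,.3275,.062]); print(n,'A',a.round(),'B',b.round())
  for q in (a,b):
    x,y=q.round().astype(int); print(c['color'][y-2:y+3,x-2:x+3].mean((0,1)).round())
  for k in ('tin2_top','tin3_top','tin2_mid','tin3_mid'):
    print(k,[(np.round(d['xy']).tolist(),round(d['confidence'],2)) for d in cams.pinpoint(n,k)])
  if n=='side':
    g=c['color'][135:185,165:250]; m=((g.max(2).astype(int)-g.min(2))<25)&(g.mean(2)>90)
    k=cv2.connectedComponentsWithStats(m.astype(np.uint8)); print(k[2][1:].tolist(),'offset 165,135')
E
```

```text
side A [212. 152.] B [184. 161.]
[143. 153. 153.]
[144. 154. 154.]
tin2_top [([184.0, 160.0], 0.19)]
tin3_top [([350.0, 283.0], 0.57), ([210.0, 153.0], 0.47)]
tin2_mid []
tin3_mid [([213.0, 158.0], 0.49)]
[[83, 0, 2, 9, 16], [42, 13, 13, 17, 169], [13, 23, 13, 17, 179], [69, 34, 16, 16, 174], [18, 42, 1, 1, 1], [70, 49, 1, 1, 1]] offset 165,135
top A [129. 195.] B [131. 228.]
[ 93. 101.  96.]
[ 92. 100.  95.]
tin2_top [([135.0, 228.0], 0.23)]
tin3_top [([129.0, 192.0], 0.49)]
tin2_mid [([136.0, 213.0], 0.38)]
tin3_mid [([131.0, 197.0], 0.56)]
wrist A [257. 298.] B [253. 212.]
[39. 42. 44.]
[158. 168. 164.]
tin2_top [([252.0, 202.0], 0.41)]
tin3_top [([250.0, 201.0], 0.74), ([256.0, 300.0], 0.67)]
tin2_mid []
tin3_mid []
```

Both tins stand in the tray, with identical upright blobs at the expected places in the side view. Hand in.

```bash
python3 -c "
from rig import robot
print(robot.close_job())"
```

```text
the job is handed in; nothing more can be done
None
```

I handed the job in at about 55 s; both tins that were present have their lids pressed on and stand upright in the tray, the carriage is back at the loading place with the plunger home, and the lever was eased to rest; no verdict came back.

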